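# Draw the transport bolt with the hooked pull rod

## Robot

A 6-joint arm with a two-finger parallel gripper is mounted at the origin on the work surface. World frame = base frame: x ahead of the robot, y to its left, z up, the work surface at z = 0. Lengths are in m, angles in degrees, forces in N, time in s.
With the tool pointing down it reaches from about 0.4 to 0.825 m from the base axis. Payload 7 kg.
Tool frame: the origin (TCP) lies between the finger pads; the fingertips stand 11 mm ahead of it and the grasp point (between the pads) lies 8 mm behind it (r.tcp_to_tips is the distance from the TCP to the fingertips, in m); x points along the fingers, y is the direction in which the jaws open and shut, and the axes are right-handed (so a half turn about x gives the same grasp; the last joint's range is limited). The gripper opens to 88 mm and grips with 3 to 60 N. Pads are 19 mm wide; open, the fingers measure 130 mm over their backs; the gripper's body (78 mm by 193 mm) begins 47 mm behind the grasp point.
Start: joints at [90.361, 20.546, 0.682, 0, -70.136, -16.507], TCP at [0.188, 0.648, 0.238] pointing down, gripper open.
Joint ranges: [-176.03, 176.03], [-82.01, 121.73], [-58.28, 71.71], [-173.87, 95.51], [-174.79, -0.11], [-173.66, 173.66]. Speed limits (degrees/s): [136.94, 136.94, 172.46, 180, 180, 180].

## Interface

Orientations are given as [roll, pitch, yaw] about the fixed x, y, z axes, in that order (R = Rz(yaw) Ry(pitch) Rx(roll)).
In Python, from plant import r gives the robot as it stands.
- The arm moves only by the tool arm_command, never from a script. Its argument "plan" is a list of rows, each an object of numbers: "dx", "dy", "dz": the shift along the tool's x, y, z each as a share of 0.02 m, from -1 to 1; "wx", "wy", "wz": the turn, a rotation vector about the tool's x, y, z each as a share of 0.08 rad, from -1 to 1. In form: [{"dx": .., "dy": .., "dz": .., "wx": .., "wy": .., "wz": ..}, ...]. A call has 1 to 20 rows; each row shifts and turns the pose as measured when the row begins, along the tool's axes as they then stand; what a row does not reach is not made up. A row lasts 1/12 s, in which the tool goes at most 41.7 mm and 7.16 degrees, less where a joint would pass 70% of its speed; a pose out of reach is approached as far as the arm can. A call with a number of a shift or a turn outside -1 to 1 is refused whole. A call with a gripper value outside its range is refused whole. "fingers" is the closure, from -1 (fully open) to 1 (shut), so that 0 is half open, set as the call begins (left out, the last holds). The fingers move at their own pace and stop on an object; "force" is the grip in N (left out, the last holds). Time passes only in rows, so rows that do not move let the fingers close. It gives the time, the measured TCP pose, the force and the opening at its end, in the units of the state.
- r.get_state(): the state, without advancing time (a new reading comes with each control period).
- r.capture(name): name is "side" or "top" or "wrist"; returns (picture, depth): 400x640x3 uint8, red, green, blue; 400x640 float32, m along the optical axis (not along the pixel's ray), 0 where there is no reading.
- r.camera_model(name): a dict with "vertical_fov" (degrees; the focal length in pixels is half the picture's height over the tangent of half this angle, whatever the lens; pixels are square), "cx", "cy" (the principal point, pixels), "R" (3x3) and "t" (3): a world point X has camera coordinates R X + t. Camera axes: x right, y down, z forward; pixel columns grow to the right and rows downward; lengths in m; the calibration is good to about 2 mm. A picture is of the moment at which its call begins: read the wrist's pose just before it. camera_model takes no time and is no camera call; for the wrist camera it gives the pose at the moment of the call.
- r.close_job(): hands the job in, once; it reports no verdict.
Trained networks look in the newest picture that a camera, given by its name, has taken for a name from the list of things; names that differ only in an ending like _2 or _b are one class to them, and where a whole thing is asked for, a point or a joint stands for the part that bears it (a point fixed in the world has none). Each returns a list of dicts, best first, with "score" (0 to 1); they miss things now and then, are a little off and sometimes report something else, mostly with a low value. They report only what shows in the picture. A call takes as long as a camera call.
- r.cut_out(camera, query): "mask" (400x640 bool, what is visible of it) and "bbox" ([left, top, width, height] in pixels, round what is visible of it).
- r.spot_point(camera, query): "centre" ([column, row] in pixels: a listed point, or the origin of a listed thing).
The state is a dict: "time_s": time; "joints": joint angles; "qd": joint speeds; "joint_torque": joint torques, N m; "tcp_pos": TCP position; "eef_rot": TCP orientation; "contact_force": force on the tool from outside, world axes, zero at the start; "moment": the same for the moment, N m; "gripper_width": finger opening in m.
Only numpy, scipy, OpenCV 4.12 (cv2) and the standard library are available. Lean on these libraries where they do the work, as an engineer would, in place of code of your own. Each camera call takes 0.05 s, during which the arm holds its last target.

## Task

Ease the pull rod off the barbed hook on its stand: raise it, tilt it and back its eye out over the barb. With the rod's prong behind the upright pin under the machine's hood, draw the transport bolt fully out, touching the machine with the rod only, not with the gripper. Then lay the rod on the black rubber mat without dropping it, and leave the bottle and the spool where they are.

Things in the scene. Friction and masses are not known exactly. Their poses are not given: they have to be found in the camera images.
- rod: Loose metal pull rod, 198 mm long, 0.28-0.42 kg. Origin: underside of its bar, under the middle of the handle plate. Square 10 mm bar along y (z 0-10) from y -24 to +136. Starts hanging level on the hook, its x within 0.05 rad of the stand's x. Stands upright on its own when set down.
- rod_eye (a point): Centre of the eye (window 28 mm wide in y, 30 high, z 20-50 of the rod, open along x) in the upright handle plate. The plate is 12 mm thick (x), 44 wide (y), z 10-78 of the rod; grip it from above across its 44 mm width, about z 55. At the start the hook passes through the eye, its upper edge resting on the hook. The eye is 35 mm above the rod's origin.
- rod_prong (a point): Middle of the prong at the rod's +y end: it points to the rod's +x, from x 5 to 41 mm, 8 mm thick (rod y 128-136), z 0-10. This point: rod (23, 132, 5) mm.
- rod_weight (a point): Centre of the dark end weight at the rod's -y end: x -19 to +15, y -62 to -24, z 0-20 mm of the rod.
- hook_stand: Fixed stand, origin under it. Base plate x -70 to +50, y -45 to +45, 12 mm high; post 16 x 30 mm at x -50, 150 mm high. From the post's top a flat hook (10 mm wide, 6 thick, top face z 150) runs level to the stand's +x, away from the robot, as far as the bend at x 30.
- hook_bend (a point): Where the hook turns up (x 30, z 147 mm of the stand): from here it rises at 60 degrees from level for 40 mm. To come off, the rod must be raised about 10 mm, tilted 35-45 degrees about the stand's y (handle top towards post and robot, so that the eye faces up along the tip) and moved out and up along this rising part.
- hook_tip (a point): Outer end of the hook (x 50, z 182 mm of the stand). A barb here, 14 mm long, 5 thick, points back towards the post and slightly down; it stands some 5 mm off the inner (post) side of the rising part, so keep the eye's centre about 3 mm to that side.
- machine: Fixed machine, origin at the centre of its underside; base 180 (x) x 230 (y) x 20 mm. Hood over y -115 to +40: roof of bars 4 mm wide along y, 26 apart, z 110-118; wall at x -90 to -86; open at the -y end, facing the mat, and on the +x side but for a 10 mm post at x 82, y -108. Behind it a grey housing (y 40-115) 222 mm high, with rods to 260.
- bolt (a joint): Transport bolt under the hood, slides to the machine's -y; 0 = locked, 0.045 m = fully drawn (end stop). Starts at 0 to 0.006. About 3 N of friction; stays where it is left.
- bolt_pin (a point): Foot of the upright round pin on the bolt, 14 mm diameter, z 38 to 78 mm above the bench. At bolt = 0 it is at x 20, y -55 mm of the machine; moves to -y with the bolt. The flat bolt under it is 24 mm wide, its top at z 38. Above z 42 the hood is empty around the pin, between wall and open side.
- mat: Fixed black rubber mat 110 (x) x 220 (y) x 4 mm, origin at the centre of its underside.
- bottle: Bystander: clear bottle, 56 mm diameter, 150 mm high, standing, origin under it.
- spool: Bystander: spool lying flat, 150 mm diameter, 50 mm high, origin under it.

How it is judged:
By the outcome, as a careful person would: the job done as asked, in the order asked, and still so for the second after the job is handed in, with the robot touching nothing.
It also fails if it takes over 67 s, if anything falls off the work surface, if the arm or the gripper's body presses on something with over 40 N, if the wrist force passes 120 N, or if a joint passes its speed limit or range.

## Working session

There is one attempt and no reset: what is moved stays moved. The work goes in short steps, Python scripts to look and compute and a tool call to move; the robot and the scene stay as the last step left them, time stands still between calls to the robot, and variables do not carry over. Pictures are saved under pics/ and viewed, and the job is handed in when it is done.

Besides the shell and the picture viewer there is one more tool, called after "Emit:" as name(argument=value, ...) on one line, values as JSON. arm_command: Moves the arm, as the interface text tells. Shift numbers are shares of 0.02 m and turn numbers shares of 0.08 rad, none past 1 either way. Its arguments: {"type":"object","properties":{"plan":{"type":"array","items":{"type":"object","properties":{"dx":{"type":"number"},"dy":{"type":"number"},"dz":{"type":"number"},"wx":{"type":"number"},"wy":{"type":"number"},"wz":{"type":"number"}}}},"fingers":{"type":"number"},"force":{"type":"number"}},"required":["plan"]}

```bash
ls; mkdir -p pics; python3 - <<'E'
from plant import r
import cv2,numpy as np
s=r.get_state();print(s)
for n in ("side","top","wrist"):
    m=r.camera_model(n);print(n,m)
    p,d=r.capture(n);cv2.imwrite(f"pics/{n}0.png",p[:,:,::-1]);np.save(f"pics/{n}0.npy",d)
    print((d>0).mean())
E
```

```text
pics
{'time_s': 0.0, 'joints': array([ 9.03610128e+01,  2.05902067e+01,  6.34244731e-01, -2.07678513e-02,
       -7.01351005e+01, -1.65075878e+01]), 'qd': array([ 0.07961305, -0.00892757,  0.01925252, -0.0680858 , -0.0554562 ,
        0.00421192]), 'joint_torque': array([ 3.00504162e-04, -5.82720780e+01,  2.93054241e+01,  6.99713320e+00,
        6.78488650e-03, -1.61648632e-04]), 'tcp_pos': array([0.18759614, 0.64792272, 0.23663807]), 'eef_rot': array([  94.40849002,   89.90686754, -101.74515744]), 'contact_force': array([ 0.4786266 , -0.00574468, -0.12864635]), 'moment': array([ 0.06253158, -0.0019707 ,  0.03465081]), 'gripper_width': 0.08750793890878263}
side {'vertical_fov': 47.32015278612077, 'cx': 316.629798974275, 'cy': 195.22702700366943, 'R': array([[-0.98649128, -0.16310694,  0.01520102],
       [-0.13345097,  0.74636185, -0.65202364],
       [ 0.09500412, -0.64524423, -0.75804624]]), 't': array([0.58519423, 0.16088705, 1.21305742])}
0.99602734375
top {'vertical_fov': 46.6020910711867, 'cx': 318.6447106779092, 'cy': 205.66407104898036, 'R': array([[-3.61474832e-03, -9.99838019e-01,  1.76314797e-02],
       [-9.84983022e-01,  5.16466451e-04, -1.72650452e-01],
       [ 1.72613380e-01, -1.79907961e-02, -9.84825341e-01]]), 't': array([-0.00127637,  0.60473472,  1.22712638])}
0.99580859375
wrist {'vertical_fov': 65.97116678865956, 'cx': 317.92249925904576, 'cy': 198.78256204638785, 'R': array([[-0.27781023, -0.96063533,  0.00111503],
       [-0.92526129,  0.26789199,  0.26856179],
       [-0.25828865,  0.07357752, -0.96326181]]), 't': array([ 0.67344535, -0.03460155,  0.38989174])}
0.93880859375
```

View pics/side0.png

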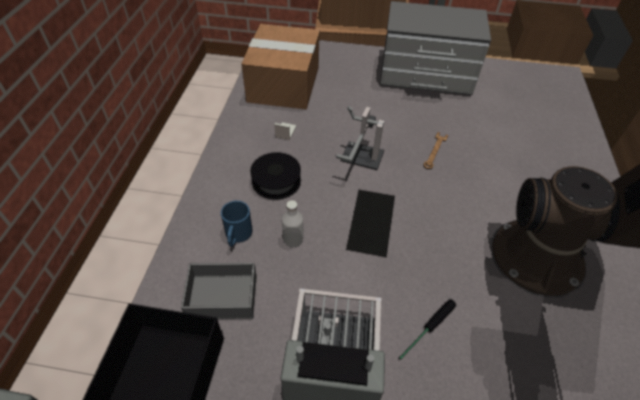

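View pics/top0.png

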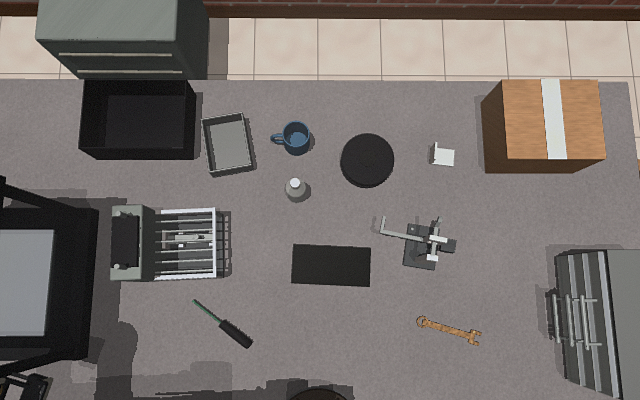

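View pics/wrist0.png

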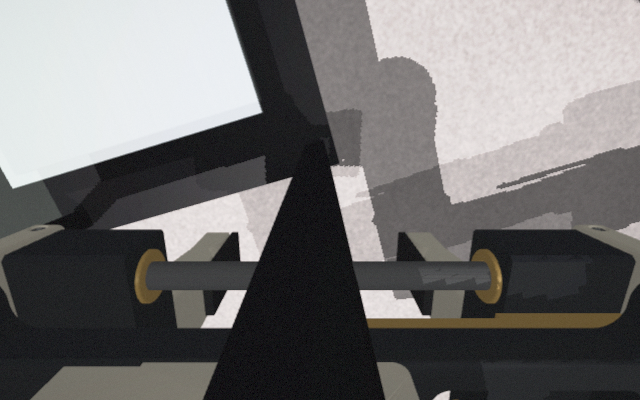

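```bash
cat > h.py <<'E'
from plant import r
import cv2,numpy as np
from scipy.spatial.transform import Rotation as Ro
def cam(n):
    m=r.camera_model(n); f=200/np.tan(np.radians(m["vertical_fov"])/2)
    return m,f
def bp(n,uv,d,mf=None):
    m,f=mf or cam(n); p=np.array([(uv[0]-m["cx"])/f*d,(uv[1]-m["cy"])/f*d,d]); return m["R"].T@(p-m["t"])
def ray(n,uv,mf=None):
    m,f=mf or cam(n); v=np.array([(uv[0]-m["cx"])/f,(uv[1]-m["cy"])/f,1.]); return -m["R"].T@m["t"], m["R"].T@v
def atz(n,uv,z,mf=None):
    c,v=ray(n,uv,mf); return c+v*(z-c[2])/v[2]
def tri(*obs):
    A=np.zeros((3,3));b=np.zeros(3)
    L=[]
    for n,uv,*mf in obs:
        c,v=ray(n,uv,*(mf or [None]));v=v/np.linalg.norm(v);P=np.eye(3)-np.outer(v,v);A+=P;b+=P@c;L.append((c,P))
    x=np.linalg.solve(A,b); return x,[float(np.linalg.norm(P@(x-c))) for c,P in L]
def px(n,X,mf=None):
    m,f=mf or cam(n); p=m["R"]@np.asarray(X,float)+m["t"]; return np.array([p[0]/p[2]*f+m["cx"],p[1]/p[2]*f+m["cy"]]),p[2]
def save(img,name,box=None,scale=1):
    if box: x,y,w,h=box; img=img[y:y+h,x:x+w]
    img=cv2.resize(img,None,fx=scale,fy=scale,interpolation=cv2.INTER_CUBIC); cv2.imwrite(f"pics/{name}.png",img[:,:,::-1])
E
python3 - <<'E'
from h import *
np.set_printoptions(precision=4,suppress=True)
p,_=r.capture("top");P=p;save(p,"t1",(340,190,160,110),5)
q,_=r.capture("side");save(q,"s1",(310,90,110,100),6)
res={}
for k in ["rod","rod_eye","rod_prong","rod_weight","hook_stand","hook_bend","hook_tip","machine","bolt_pin","mat","bottle","spool"]:
    o=[]
    for n in ("top","side"):
        a=r.spot_point(n,k); 
        if a: o.append((n,a[0]["centre"],a[0]["score"]))
    print(k,[(x[0],np.round(x[1],1),round(x[2],2)) for x in o], *(tri(*[(x[0],x[1]) for x in o]) if len(o)==2 else []))
print(r.get_state()["time_s"])
E
```

```text
rod [('top', array([430.9, 242. ]), 0.78), ('side', array([361.2, 129.9]), 0.91)] [ 0.5034 -0.2955  0.1048] [0.00453543877059634, 0.004535438770596501]
rod_eye [('top', array([432.3, 238.2]), 0.98), ('side', array([366., 123.]), 0.83)] [ 0.5006 -0.2892  0.1405] [0.004529251800057859, 0.004529251800057695]
rod_prong [('top', array([383.4, 221.4]), 0.94), ('side', array([340.5, 156.3]), 0.6)] [ 0.5539 -0.1718  0.106 ] [0.0006390298182528733, 0.0006390298182527793]
rod_weight [('top', array([448.2, 247.2]), 0.98), ('side', array([327.7, 333.4]), 0.74)] [ 0.744  -1.5629 -4.1269] [0.10214310066286053, 0.10214310066286054]
hook_stand [('top', array([419.8, 243.1]), 0.64), ('side', array([357. , 160.5]), 0.86)] [ 0.509  -0.2968 -0.0257] [0.0008568598953797448, 0.0008568598953797254]
hook_bend [('top', array([435.1, 228.4]), 0.86), ('side', array([353.8, 118.6]), 0.96)] [ 0.5317 -0.2975  0.1434] [0.00179542960891215, 0.0017954296089121885]
hook_tip [('top', array([439.5, 219.4]), 0.74), ('side', array([346.7, 104.5]), 0.91)] [ 0.5519 -0.2967  0.1916] [0.005836344275902624, 0.0058363442759027705]
machine [('top', array([183.9, 247.5]), 0.84)]
bolt_pin [('top', array([196.6, 236.5]), 0.8), ('side', array([327.9, 331.5]), 0.81)] [0.5171 0.3281 0.0562] [0.0025488919620851075, 0.002548891962085038]
mat [('top', array([332.1, 266.8]), 0.75), ('side', array([371.8, 220.7]), 0.78)] [ 0.4413 -0.0409 -0.0007] [0.0016134563299044756, 0.0016134563299044966]
bottle [('top', array([294.3, 196.3]), 0.9), ('side', array([295.9, 240.3]), 0.61)] [0.6394 0.0663 0.0064] [0.0006605596901890989, 0.0006605596901891202]
spool [('top', array([364.9, 163.7]), 0.87), ('side', array([278.2, 182.6]), 0.75)] [ 0.7364 -0.1394 -0.0037] [0.0028951726041778415, 0.0028951726041779625]
1.45
```

View pics/t1.png

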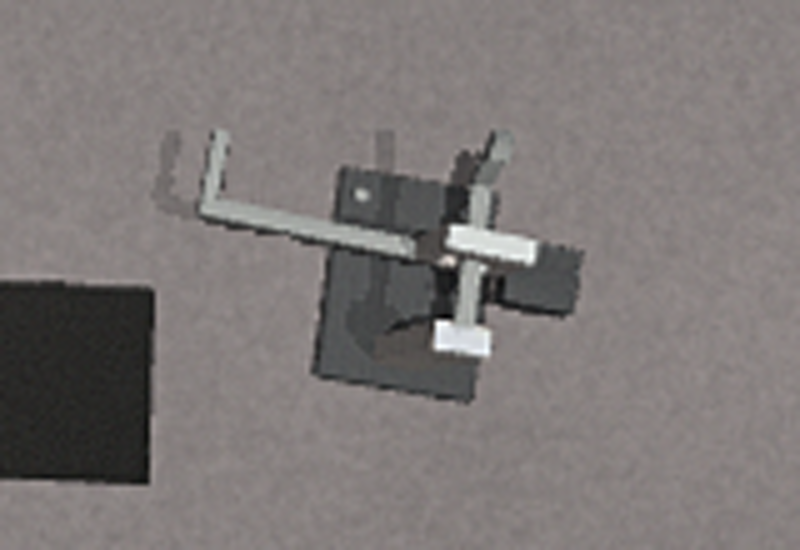

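View pics/s1.png

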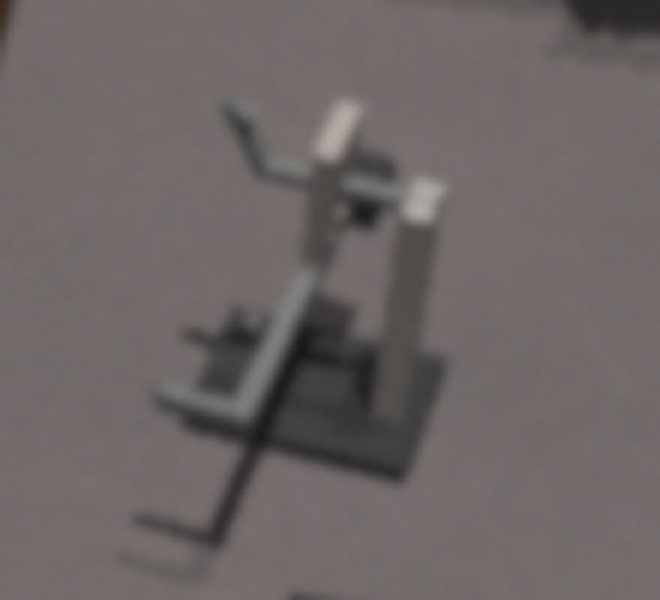

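```bash
python3 - <<'E'
from h import *
np.set_printoptions(precision=4,suppress=True)
c=lambda a,b:(340+a/5-.4,190+b/5-.4)
for nm,z,pts in [("plate",.178,[(447,226),(537,236),(533,263),(447,252)]),("post",.15,[(435,320),(492,325),(488,357),(433,350)]),("barL",.11,[(410,247),(202,209)]),("prongend",.11,[(220,130)]),("base",.012,[(340,166),(313,375),(472,402)]),("hook",.15,[(462,322),(480,185)]),("tip",.182,[(500,132)]),("wt",.12,[(583,250),(570,317),(500,300)]),("mat",.004,[(153,288),(148,484)])]:
    W=np.array([atz("top",c(*p),z) for p in pts]);print(nm,W[:,:2].tolist() if 0 else W[:,:2].round(4).tolist(),"mean",W.mean(0))
m=np.load("pics/top0.npy")
for uv in [(438,239),(432,257),(400,233),(410,236),(383,225),(432,245)]:
    d=m[uv[1],uv[0]]; print(uv,bp("top",uv,d))
E
```

```text
plate [[0.5097, -0.2721], [0.5047, -0.3164], [0.4913, -0.3137], [0.4968, -0.2715]] mean [ 0.5006 -0.2934  0.178 ]
post [[0.4655, -0.2711], [0.4629, -0.2997], [0.4469, -0.2969], [0.4505, -0.2694]] mean [ 0.4565 -0.2843  0.15  ]
barL [[0.5063, -0.2697], [0.5264, -0.1615]] mean [ 0.5163 -0.2156  0.11  ]
prongend [[0.5681, -0.1721]] mean [ 0.5681 -0.1721  0.11  ]
base [[0.5624, -0.2554], [0.4447, -0.236], [0.4295, -0.3244]] mean [ 0.4789 -0.2719  0.012 ]
hook [[0.4644, -0.2847], [0.5336, -0.297]] mean [ 0.499  -0.2908  0.15  ]
tip [[0.5559, -0.2995]] mean [ 0.5559 -0.2995  0.182 ]
wt [[0.5035, -0.3572], [0.4689, -0.3485], [0.4778, -0.3127]] mean [ 0.4834 -0.3395  0.12  ]
mat [[0.4941, -0.1486], [0.3851, -0.1433]] mean [ 0.4396 -0.1459  0.004 ]
(438, 239) [ 0.4995 -0.2945  0.1757]
(432, 257) [ 0.4571 -0.2849  0.1478]
(400, 233) [ 0.5216 -0.2128  0.1145]
(410, 236) [ 0.5146 -0.2406  0.1057]
(383, 225) [ 0.5425 -0.1689  0.1154]
(432, 245) [ 0.4871 -0.2859  0.1491]
```

```bash
cat >> h.py <<'E'
def pose():
    s=r.get_state(); e=s["eef_rot"]; return s["tcp_pos"],Ro.from_euler("xyz",e,degrees=True).as_matrix(),s
def down(yaw_deg,tilt=0):
    # tool x down, tool y along +(rod y), rod yaw given; tilt: handle top toward -x of rod
    R=Ro.from_euler("z",yaw_deg,degrees=True)*Ro.from_euler("y",-tilt,degrees=True)
    B=np.array([[0,0,1],[0,1,0],[-1,0,0]]).T  # cols: tool x,y,z
    B=np.column_stack([[0,0,-1],[0,1,0],[1,0,0]])
    return R.as_matrix()@B
def rows(pt,Rt,N=None):
    p,R,s=pose(); d=R.T@(np.asarray(pt)-p)/0.02; w=Ro.from_matrix(R.T@Rt).as_rotvec()/0.08
    return d,w
E
python3 - <<'E'
from h import *
np.set_printoptions(precision=3,suppress=True)
p,R,s=pose();print(R)
for f in (0,180):
    Rt=down(-10.5)@Ro.from_euler("x",f,degrees=True).as_matrix()
    print(f,rows([.50,-.293,.3],Rt))
E
```

```text
[[ 0.    -0.278 -0.961]
 [-0.    -0.961  0.278]
 [-1.     0.    -0.   ]]
0 (array([ -3.12 ,  40.868, -28.086]), array([38.038, -0.001,  0.001]))
180 (array([ -3.12 ,  40.868, -28.086]), array([-1.232, -0.   , -0.001]))
```

Emit:
arm_command(plan=[{"dx":-1,"dz":-1},{"dx":-1,"dz":-1},{"dx":-1,"dz":-1},{"dx":-1,"dz":-1},{"dx":-1,"dz":-1},{"dy":1,"dz":-0.57},{"dy":1,"dz":-0.57},{"dy":1,"dz":-0.57},{"dy":1,"dz":-0.57},{"dy":1,"dz":-0.57},{"dy":1,"dz":-0.57},{"dy":1,"dz":-0.57},{"dy":1,"dz":-0.57},{"dy":1,"dz":-0.57},{"dy":1,"dz":-0.57},{"dy":1,"dz":-0.57},{"dy":1,"dz":-0.57},{"dy":1,"dz":-0.57},{"dy":1,"dz":-0.57},{"dy":1,"dz":-0.57}], fingers=-1)

```text
schema error: expected keys dx, dy, dz, wx, wy, wz
```

```bash
python3 - <<'E'
from h import *
np.set_printoptions(precision=3,suppress=True)
p,R,s=pose();print(p,s["time_s"],s["joints"])
Rt=down(-10.5)@Ro.from_euler("x",180,degrees=True).as_matrix()
print(rows([.49,-.275,.33],Rt))
E
```

```text
[0.188 0.648 0.238] 1.45 [ 90.36   20.547   0.68    0.001 -70.136 -16.506]
(array([ -4.62 ,  40.143, -27.355]), array([-1.232, -0.   , -0.001]))
```

All keys are needed in each row.

Emit:
arm_command(plan=[{"dx":-1,"dy":0,"dz":-1,"wx":0,"wy":0,"wz":0},{"dx":-1,"dy":0,"dz":-1,"wx":0,"wy":0,"wz":0},{"dx":-1,"dy":0,"dz":-1,"wx":0,"wy":0,"wz":0},{"dx":-1,"dy":0,"dz":-1,"wx":0,"wy":0,"wz":0},{"dx":-1,"dy":0,"dz":-1,"wx":0,"wy":0,"wz":0},{"dx":0,"dy":1,"dz":-0.57,"wx":0,"wy":0,"wz":0},{"dx":0,"dy":1,"dz":-0.57,"wx":0,"wy":0,"wz":0},{"dx":0,"dy":1,"dz":-0.57,"wx":0,"wy":0,"wz":0},{"dx":0,"dy":1,"dz":-0.57,"wx":0,"wy":0,"wz":0},{"dx":0,"dy":1,"dz":-0.57,"wx":0,"wy":0,"wz":0},{"dx":0,"dy":1,"dz":-0.57,"wx":0,"wy":0,"wz":0},{"dx":0,"dy":1,"dz":-0.57,"wx":0,"wy":0,"wz":0},{"dx":0,"dy":1,"dz":-0.57,"wx":0,"wy":0,"wz":0},{"dx":0,"dy":1,"dz":-0.57,"wx":0,"wy":0,"wz":0},{"dx":0,"dy":1,"dz":-0.57,"wx":0,"wy":0,"wz":0},{"dx":0,"dy":1,"dz":-0.57,"wx":0,"wy":0,"wz":0},{"dx":0,"dy":1,"dz":-0.57,"wx":0,"wy":0,"wz":0},{"dx":0,"dy":1,"dz":-0.57,"wx":0,"wy":0,"wz":0},{"dx":0,"dy":1,"dz":-0.57,"wx":0,"wy":0,"wz":0},{"dx":0,"dy":1,"dz":-0.57,"wx":0,"wy":0,"wz":0}], fingers=-1)

```text
time_s: 3.12
tcp_pos: [0.3711, 0.2705, 0.342]
eef_rot: [-172.6, 89.9, -8.5]
contact_force: [1.2, 0.3, 1.0]
gripper_width: 0.0876
```

```bash
python3 - <<'E'
from h import *
np.set_printoptions(precision=3,suppress=True)
p,R,s=pose();print(p,s["time_s"],s["joints"])
p,_=r.capture("wrist");save(p,"w1")
for k in ["machine","bolt_pin"]:
    for n in ["wrist"]: 
        a=r.spot_point(n,k);print(k,[(x["centre"],x["score"]) for x in a][:2], [atz(n,a[0]["centre"],z) for z in (0,.038,.078)] if a else 0)
Rt=down(-10.5)@Ro.from_euler("x",180,degrees=True).as_matrix()
print(rows([.49,-.275,.33],Rt))
E
```

```text
[0.371 0.271 0.342] 3.1167 [ 60.9    -3.643 -14.917   0.141 -78.675  13.197]
machine [([227.9, 102.2], 0.95)] [array([0.493, 0.376, 0.   ]), array([0.489, 0.366, 0.038]), array([0.485, 0.356, 0.078])]
bolt_pin [([251.4, 73.7], 0.74)] [array([0.522, 0.33 , 0.   ]), array([0.515, 0.324, 0.038]), array([0.508, 0.317, 0.078])]
(array([  0.626,  24.585, -13.219]), array([-1.199, -0.036,  0.014]))
```

View pics/w1.png

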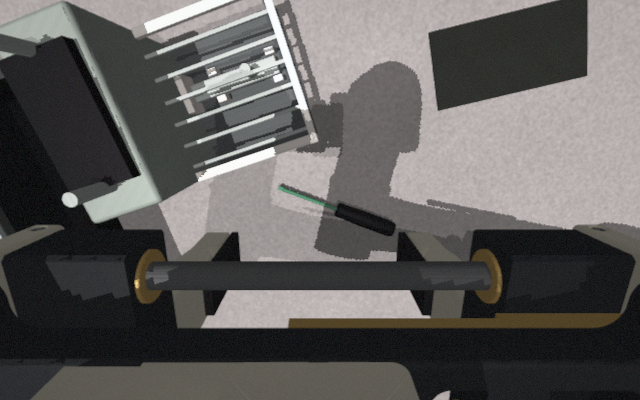

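Emit:
arm_command(plan=[{"dx":0,"dy":1,"dz":-0.5,"wx":0,"wy":0,"wz":0},{"dx":0,"dy":1,"dz":-0.5,"wx":0,"wy":0,"wz":0},{"dx":0,"dy":1,"dz":-0.5,"wx":0,"wy":0,"wz":0},{"dx":0,"dy":1,"dz":-0.5,"wx":0,"wy":0,"wz":0},{"dx":0,"dy":1,"dz":-0.5,"wx":0,"wy":0,"wz":0},{"dx":0,"dy":1,"dz":-0.5,"wx":0,"wy":0,"wz":0},{"dx":0,"dy":1,"dz":-0.5,"wx":0,"wy":0,"wz":0},{"dx":0,"dy":1,"dz":-0.5,"wx":0,"wy":0,"wz":0},{"dx":0,"dy":1,"dz":-0.5,"wx":0,"wy":0,"wz":0},{"dx":0,"dy":1,"dz":-0.5,"wx":0,"wy":0,"wz":0},{"dx":0,"dy":1,"dz":-0.5,"wx":0,"wy":0,"wz":0},{"dx":0,"dy":1,"dz":-0.5,"wx":0,"wy":0,"wz":0},{"dx":0,"dy":1,"dz":-0.5,"wx":0,"wy":0,"wz":0},{"dx":0,"dy":1,"dz":-0.5,"wx":0,"wy":0,"wz":0},{"dx":0,"dy":1,"dz":-0.5,"wx":0,"wy":0,"wz":0},{"dx":0,"dy":1,"dz":-0.5,"wx":0,"wy":0,"wz":0},{"dx":0,"dy":1,"dz":-0.5,"wx":-0.6,"wy":0,"wz":0},{"dx":0,"dy":1,"dz":-0.5,"wx":-0.6,"wy":0,"wz":0},{"dx":0,"dy":1,"dz":-0.5,"wx":0,"wy":0,"wz":0},{"dx":0,"dy":1,"dz":-0.5,"wx":0,"wy":0,"wz":0}])

```text
time_s: 4.93
tcp_pos: [0.4688, -0.1723, 0.3424]
eef_rot: [-139.1, 89.5, 31.6]
contact_force: [0.9, 0.4, 0.4]
gripper_width: 0.0875
```

```bash
python3 - <<'E'
from h import *
np.set_printoptions(precision=3,suppress=True)
p,R,s=pose();print(p,s["time_s"],s["joints"])
p,_=r.capture("wrist");save(p,"w2")
Rt=down(-10.5)@Ro.from_euler("x",180,degrees=True).as_matrix()
print(rows([.50,-.293,.25],Rt))
E
```

```text
[ 0.469 -0.172  0.342] 4.9333 [  2.196   0.418 -10.789  -0.258 -78.344  78.568]
(array([ 4.582,  5.614, -2.417]), array([ 0.26 , -0.072,  0.056]))
```

View pics/w2.png

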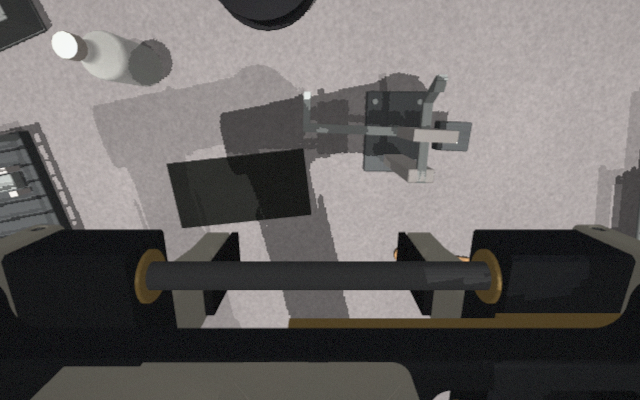

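Emit:
arm_command(plan=[{"dx":0.5,"dy":1,"dz":0,"wx":0.13,"wy":0,"wz":0},{"dx":0.5,"dy":1,"dz":0,"wx":0.13,"wy":0,"wz":0},{"dx":0,"dy":1,"dz":0,"wx":0,"wy":0,"wz":0},{"dx":0,"dy":1,"dz":0,"wx":0,"wy":0,"wz":0},{"dx":0,"dy":1,"dz":0,"wx":0,"wy":0,"wz":0},{"dx":0,"dy":0.6,"dz":0,"wx":0,"wy":0,"wz":0},{"dx":0,"dy":0,"dz":0,"wx":0,"wy":0,"wz":0}])

```text
time_s: 5.57
tcp_pos: [0.4546, -0.2884, 0.3177]
eef_rot: [-117.9, 89.7, 51.6]
contact_force: [-0.4, 0.6, -0.6]
gripper_width: 0.0879
```

```bash
python3 - <<'E'
from h import *
import pickle
np.set_printoptions(precision=4,suppress=True)
p,R,s=pose();print(p,s["time_s"],s["joints"])
mf=cam("wrist")
im,_=r.capture("wrist");save(im,"w3",(200,20,240,180),3.3)
pickle.dump(mf,open("pics/w3.pkl","wb"))
for k in ["rod_eye","rod_prong","hook_bend","hook_tip"]:
    a=r.spot_point("wrist",k);print(k,[(x["centre"],round(x["score"],2)) for x in a][:2])
E
```

```text
[ 0.4546 -0.2884  0.3177] 5.5667 [-11.7395   5.0788  -8.9403  -0.3008 -75.8348  91.3419]
rod_eye [([315.4, 141.0], 0.55)]
rod_prong [([204.2, 113.4], 0.9)]
hook_bend [([315.4, 100.6], 0.7)]
hook_tip [([312.8, 79.6], 0.83)]
```

View pics/w3.png

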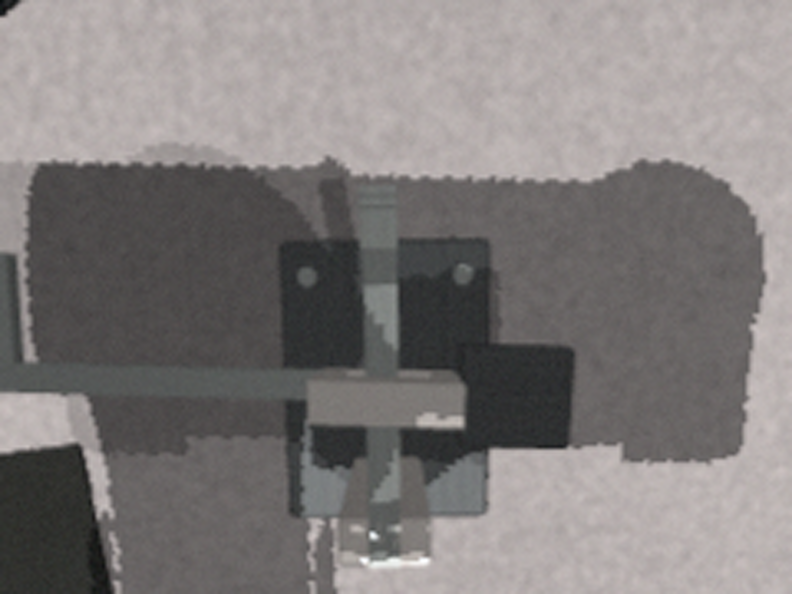

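```bash
python3 - <<'E'
from h import *
import pickle
np.set_printoptions(precision=4,suppress=True)
mf=pickle.load(open("pics/w3.pkl","rb"))
c=lambda a,b:(200+(a+.5)/3.3-.5,20+(b+.5)/3.3-.5)
def W(pts,z): return np.array([atz("wrist",c(*p),z,mf) for p in pts])
w=W([(307,381),(465,382),(465,430),(307,425)],.178);print("plate",w[:,:2],w.mean(0))
e=w[0]-w[1];print(np.degrees(np.arctan2(-e[0],e[1])),np.linalg.norm(e)); e=w[3]-w[2];print(np.degrees(np.arctan2(-e[0],e[1])),np.linalg.norm(e))
w=W([(305,371),(17,363),(305,400),(0,392)],.11);print("bar",w[:,:2]);e=w[1]-w[0];print(np.degrees(np.arctan2(-e[0],e[1])));e=w[3]-w[2];print(np.degrees(np.arctan2(-e[0],e[1])))
w=W([(571,348),(571,446),(467,345)],.12);print("weight",w[:,:2])
w=W([(381,300),(385,470)],.15);e=w[0]-w[1];print("hook",w[:,:2],np.degrees(np.arctan2(e[1],e[0])))
w=W([(342,560),(431,562)],.15);print("postback",w[:,:2],w.mean(0))
w=W([(377,185)],.184);print("tip",w[:,:2])
w=W([(281,241),(489,241),(489,514),(292,514)],.012);print("base",w[:,:2]);
for a,b in((0,3),(1,2)):
    e=w[a]-w[b];print(np.degrees(np.arctan2(e[1],e[0])),np.linalg.norm(e))
e=w[0]-w[1];print(np.degrees(np.arctan2(-e[0],e[1])),np.linalg.norm(e))
# prong & bend tri with top
print(tri(("wrist",c(382,403),mf),("top",(340+491/5-.4,190+244/5-.4))))
E
```

```text
plate [[ 0.5097 -0.2752]
 [ 0.5015 -0.3182]
 [ 0.4885 -0.316 ]
 [ 0.4979 -0.2727]] [ 0.4994 -0.2955  0.178 ]
-10.786853283060774 0.04381664879420883
-12.217853577212615 0.044359651502296926
bar [[ 0.5098 -0.2686]
 [ 0.5303 -0.1723]
 [ 0.5002 -0.2666]
 [ 0.5219 -0.1638]]
-11.99180637214109
-11.907557039220421
weight [[ 0.5016 -0.3575]
 [ 0.4695 -0.3531]
 [ 0.5087 -0.3239]]
hook [[ 0.5276 -0.299 ]
 [ 0.4773 -0.2908]] -9.188401860652293
postback [[ 0.4514 -0.2721]
 [ 0.4457 -0.2999]] [ 0.4486 -0.286   0.15  ]
tip [[ 0.5554 -0.3036]]
base [[ 0.5604 -0.2601]
 [ 0.5445 -0.3465]
 [ 0.4288 -0.3283]
 [ 0.4449 -0.2405]]
-9.652588389602597 0.11721961148855388
-8.972226690016408 0.1171246226662635
-10.470217378812501 0.08784359275534084
(array([ 0.5004, -0.2942,  0.1765]), [0.0005842122314584118, 0.0005842122314585802])
```

```bash
cat >> h.py <<'E'
F180=Ro.from_euler("x",180,degrees=True).as_matrix()
E
python3 - <<'E'
from h import *
np.set_printoptions(precision=3,suppress=True)
print(rows([.4997,-.2950,.147],down(-11.7)@F180))
E
```

```text
(array([ 8.575,  0.063, -2.255]), array([ 0.294, -0.047,  0.068]))
```

Emit:
arm_command(plan=[{"dx":0,"dy":0,"dz":-0.75,"wx":0.1,"wy":-0.02,"wz":0.02},{"dx":0,"dy":0,"dz":-0.75,"wx":0.1,"wy":-0.02,"wz":0.02},{"dx":0.5,"dy":0,"dz":-0.75,"wx":0.1,"wy":0,"wz":0.02},{"dx":1,"dy":0,"dz":0,"wx":0,"wy":0,"wz":0},{"dx":1,"dy":0,"dz":0,"wx":0,"wy":0,"wz":0},{"dx":1,"dy":0,"dz":0,"wx":0,"wy":0,"wz":0},{"dx":1,"dy":0,"dz":0,"wx":0,"wy":0,"wz":0},{"dx":0,"dy":0,"dz":0,"wx":0,"wy":0,"wz":0}])

```text
time_s: 6.48
tcp_pos: [0.5056, -0.2887, 0.2295]
eef_rot: [-177.7, 89.4, -8.9]
contact_force: [-1.1, 0.4, -1.0]
gripper_width: 0.0877
```

```bash
python3 - <<'E'
from h import *
np.set_printoptions(precision=3,suppress=True)
print(rows([.4997,-.2950,.147],down(-11.7)@F180))
im,_=r.capture("wrist");save(im,"w4")
E
```

```text
(array([4.121, 0.368, 0.27 ]), array([ 0.093, -0.127,  0.006]))
```

View pics/w4.png

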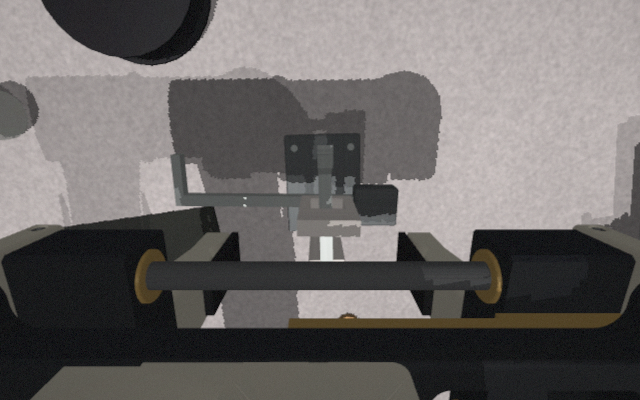

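```bash
python3 - <<'E'
from h import *
np.set_printoptions(precision=3,suppress=True)
p,R,s=pose();print(p)
print(px("wrist",[.4997,-.2950,.178]),px("wrist",p),px("wrist",p+R[:,0]*.011),px("wrist",p+R[:,0]*.05))
im,_=r.capture("wrist");save(im,"w5",(260,110,160,150),4)
m=r.camera_model("wrist");print(-m["R"].T@m["t"]-p)
E
```

```text
[ 0.506 -0.289  0.232]
(array([326.857, 228.032]), np.float64(0.21436694313670185)) (array([316.448, 254.084]), np.float64(0.1610935887260762)) (array([316.545, 245.367]), np.float64(0.1716892370953625)) (array([316.81 , 221.576]), np.float64(0.20925562676828668))
[ 0.068 -0.015  0.15 ]
```

View pics/w5.png

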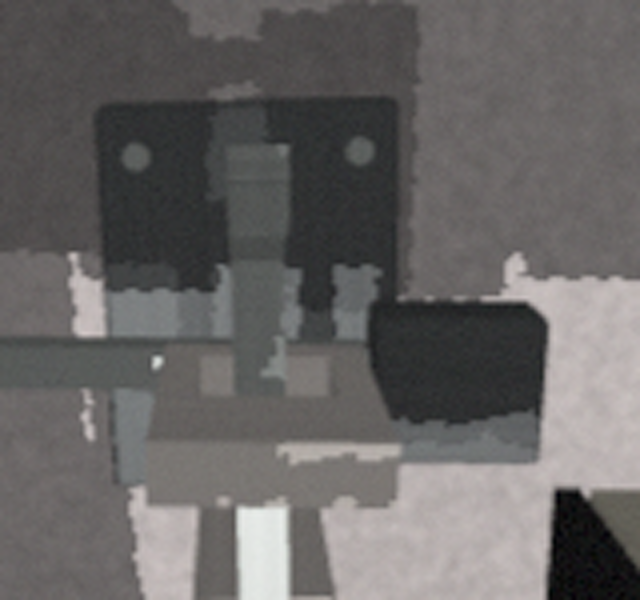

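Emit:
arm_command(plan=[{"dx":0.3,"dy":0.42,"dz":0.27,"wx":0.09,"wy":-0.12,"wz":0},{"dx":1,"dy":0,"dz":0,"wx":0,"wy":0,"wz":0},{"dx":1,"dy":0,"dz":0,"wx":0,"wy":0,"wz":0},{"dx":1,"dy":0,"dz":0,"wx":0,"wy":0,"wz":0},{"dx":0.7,"dy":0,"dz":0,"wx":0,"wy":0,"wz":0},{"dx":0,"dy":0,"dz":0,"wx":0,"wy":0,"wz":0}])

```text
time_s: 7.08
tcp_pos: [0.505, -0.3006, 0.1611]
eef_rot: [169.2, 88.8, -22.4]
contact_force: [-0.5, 0.1, -0.6]
gripper_width: 0.0872
```

```bash
python3 - <<'E'
from h import *
np.set_printoptions(precision=3,suppress=True)
print(rows([.4997,-.2960,.147],down(-11.7)@F180))
im,_=r.capture("wrist");save(im,"w6",(200,80,240,180),3.3)
p,R,s=pose();print(p,px("wrist",[.4997,-.2960,.178]))
E
```

```text
(array([ 0.697, -0.175,  0.321]), array([ 0.022, -0.253, -0.048]))
[ 0.506 -0.301  0.163] (array([308.861, 280.791]), np.float64(0.1478584159305908))
```

View pics/w6.png

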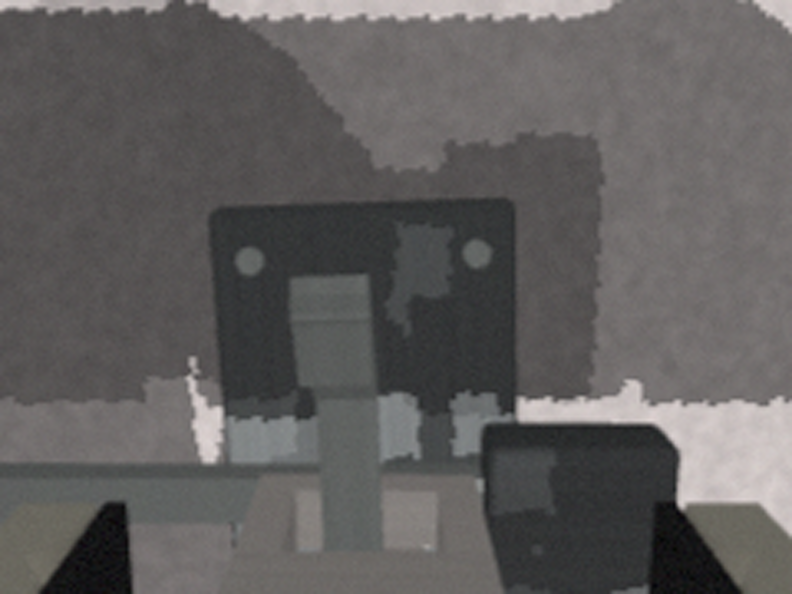

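Emit:
arm_command(plan=[{"dx":0,"dy":-0.2,"dz":0.3,"wx":0,"wy":-0.25,"wz":0},{"dx":0.35,"dy":0,"dz":0,"wx":0,"wy":0,"wz":0},{"dx":0.35,"dy":0,"dz":0,"wx":0,"wy":0,"wz":0},{"dx":0,"dy":0,"dz":0,"wx":0,"wy":0,"wz":0},{"dx":0,"dy":0,"dz":0,"wx":0,"wy":0,"wz":0}])

```text
time_s: 7.55
tcp_pos: [0.5027, -0.2968, 0.1532]
eef_rot: [143.1, 89.5, -48.4]
contact_force: [-0.5, -0.8, 0.6]
gripper_width: 0.088
```

```bash
python3 - <<'E'
from h import *
np.set_printoptions(precision=3,suppress=True)
print(rows([.4997,-.2960,.147],down(-11.7)@F180))
for i in range(2):
    im,_=r.capture("wrist")
    p,R,s=pose();print(p,s["qd"],px("wrist",[.4997,-.2960,.178]))
save(im,"w7",(200,80,240,180),3.3)
print(rows([.4997,-.2960,.147],down(-11.7)@F180))
E
```

```text
(array([ 0.308, -0.013,  0.157]), array([ 0.028, -0.095, -0.071]))
[ 0.503 -0.297  0.153] [ 0.002 -0.086 -0.06  -0.137 -0.2   -0.008] (array([316.008, 284.449]), np.float64(0.1377972459239884))
[ 0.503 -0.297  0.153] [ 0.073  0.045  0.064  0.013 -0.076 -0.065] (array([315.979, 284.397]), np.float64(0.13780955179947985))
(array([ 0.303, -0.012,  0.151]), array([ 0.027, -0.091, -0.069]))
```

View pics/w7.png

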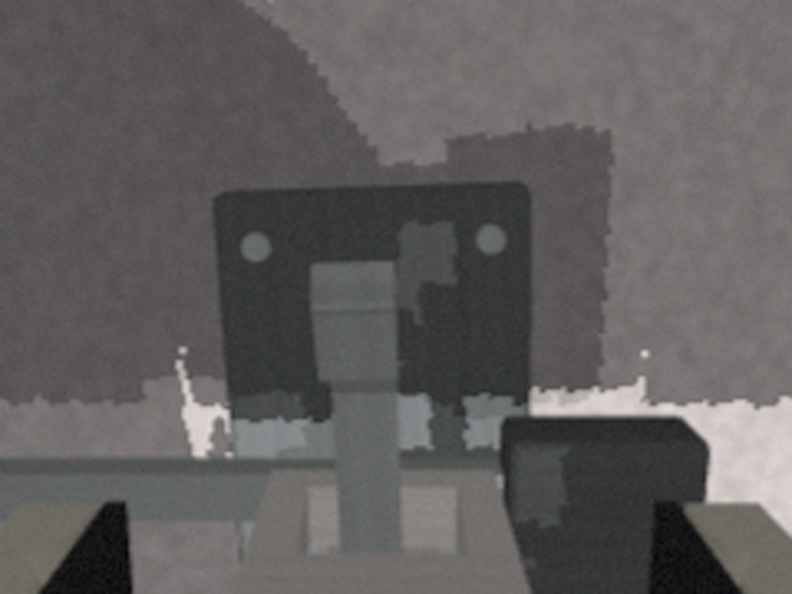

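Emit:
arm_command(plan=[{"dx":0.3,"dy":0,"dz":0.15,"wx":0,"wy":-0.09,"wz":0},{"dx":0,"dy":0,"dz":0,"wx":0,"wy":0,"wz":0}])

```text
time_s: 7.82
tcp_pos: [0.4996, -0.2962, 0.1471]
eef_rot: [93.9, 89.7, -97.7]
contact_force: [-0.8, -0.2, -0.4]
gripper_width: 0.0875
```

Emit:
arm_command(plan=[{"dx":0,"dy":0,"dz":0,"wx":0,"wy":0,"wz":0},{"dx":0,"dy":0,"dz":0,"wx":0,"wy":0,"wz":0},{"dx":0,"dy":0,"dz":0,"wx":0,"wy":0,"wz":0},{"dx":0,"dy":0,"dz":0,"wx":0,"wy":0,"wz":0},{"dx":0,"dy":0,"dz":0,"wx":0,"wy":0,"wz":0}], fingers=1, force=50)

```text
time_s: 8.23
tcp_pos: [0.4996, -0.2963, 0.1469]
eef_rot: [88.5, 89.7, -103.1]
contact_force: [-0.5, -0.1, -0.2]
gripper_width: 0.0599
```

```bash
python3 - <<'E'
from h import *
np.set_printoptions(precision=3,suppress=True)
im,_=r.capture("wrist");save(im,"w8",(160,60,320,240),2.5)
p,R,s=pose();print(p,s["gripper_width"],s["contact_force"],s["moment"],s["joints"])
print(rows([.4997,-.2960,.147],down(-11.7)@F180))
E
```

```text
[ 0.5   -0.296  0.147] 0.05601470734565107 [-0.667 -0.222 -0.383] [-0.045 -0.021 -0.034] [-11.172  16.006 -18.743   0.398 -55.26   89.374]
(array([-0.006, -0.016, -0.004]), array([ 0.028,  0.001, -0.071]))
```

View pics/w8.png

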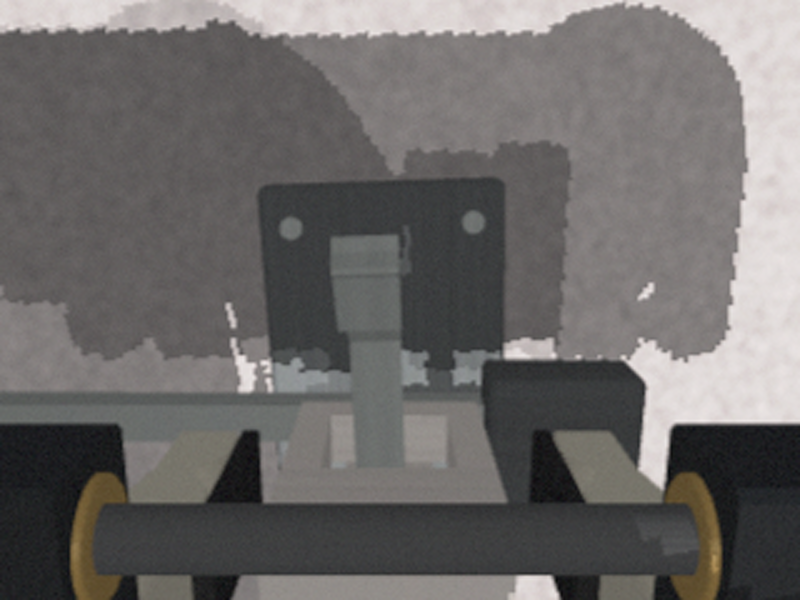

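Still closing; hold on.

Emit:
arm_command(plan=[{"dx":0,"dy":0,"dz":0,"wx":0,"wy":0,"wz":0},{"dx":0,"dy":0,"dz":0,"wx":0,"wy":0,"wz":0},{"dx":0,"dy":0,"dz":0,"wx":0,"wy":0,"wz":0},{"dx":0,"dy":0,"dz":0,"wx":0,"wy":0,"wz":0},{"dx":0,"dy":0,"dz":0,"wx":0,"wy":0,"wz":0}])

```text
time_s: 8.7
tcp_pos: [0.4996, -0.2962, 0.1469]
eef_rot: [91.2, 89.7, -100.4]
contact_force: [1.3, 0.1, 0.1]
gripper_width: 0.0437
```

```bash
python3 - <<'E'
from h import *
np.set_printoptions(precision=3,suppress=True)
im,_=r.capture("wrist");save(im,"w9",(160,60,320,240),2.5)
p,R,s=pose();print(p,s["gripper_width"],s["contact_force"],s["moment"])
print(rows([.4997,-.2960,.147],down(-11.7)@F180))
E
```

```text
[ 0.5   -0.296  0.147] 0.043794856264429284 [-0.82   0.675  0.203] [ 0.055 -0.06   0.02 ]
(array([-0.003, -0.013, -0.001]), array([ 0.027, -0.001, -0.07 ]))
```

View pics/w9.png

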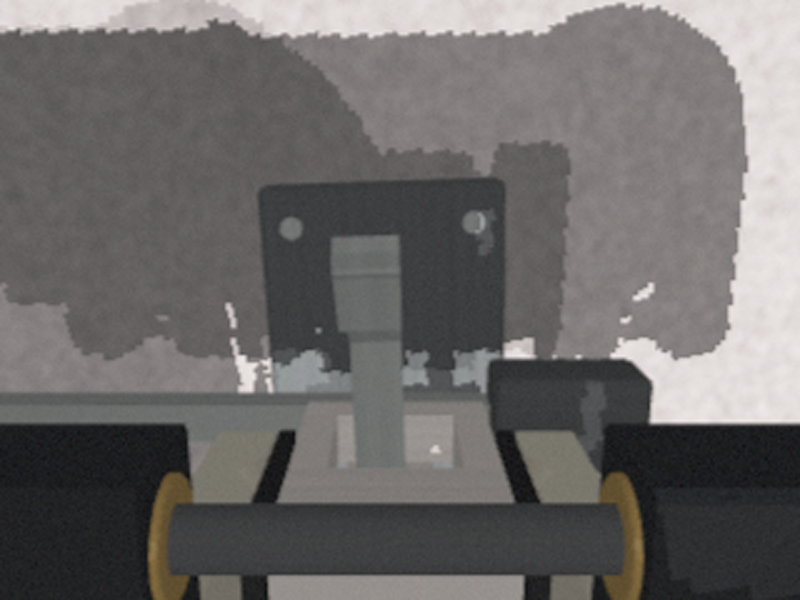

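```bash
cat >> h.py <<'E'
SO=np.array([.5055,-.2954,0]); SY=-9.6; YO=[0.0]
def S2W(x,y,z): 
    return SO+Ro.from_euler("z",SY,degrees=True).apply([x/1000,y/1000,z/1000])
def eye():
    p,R,s=pose(); rz=-R[:,0]; e=p-.012*rz
    q=Ro.from_euler("z",-SY,degrees=True).apply(e-SO)*1000
    tilt=np.degrees(np.arctan2(-(Ro.from_euler("z",-SY,degrees=True).apply(rz))[0],rz[2])); return q,tilt
def to_eye(x,y,z,th,yaw=SY):
    R=down(yaw,th)@F180; t=S2W(x,y,z)+.012*(-R[:,0]); return t,R
def show(x,y,z,th,yaw=SY):
    d,w=rows(*to_eye(x,y,z,th,yaw)); print("d",d.round(3),"w",w.round(3))
E
python3 - <<'E'
from h import *
print(eye()); show(-6,0.6,146,0)
E
```

```text
(array([ -5.65752301,  -1.87979523, 134.9319177 ]), np.float64(-0.007616823528288857))
d [-0.554 -0.117  0.021] w [-0.431  0.    -0.07 ]
```

Emit:
arm_command(plan=[{"dx":-0.2,"dy":0,"dz":0,"wx":0,"wy":0,"wz":0},{"dx":-0.2,"dy":-0.06,"dz":0,"wx":-0.2,"wy":0,"wz":0},{"dx":-0.15,"dy":-0.06,"dz":0,"wx":-0.2,"wy":0,"wz":0},{"dx":0,"dy":0,"dz":0,"wx":0,"wy":0,"wz":0}])

```text
time_s: 9.08
tcp_pos: [0.4988, -0.2931, 0.1575]
eef_rot: [53.2, 89.7, -136.4]
contact_force: [-0.7, -0.7, -2.4]
gripper_width: 0.0437
```

```bash
python3 - <<'E'
from h import *
np.set_printoptions(precision=3,suppress=True)
im,_=r.capture("wrist");save(im,"w10",(160,60,320,240),2.5)
im,_=r.capture("side");save(im,"s10",(310,90,110,100),6)
p,R,s=pose();print(p,s["gripper_width"],s["contact_force"],s["moment"])
print(eye());show(12,.6,147,0)
E
```

```text
[ 0.499 -0.293  0.157] 0.0439303038201739 [-0.211  0.139 -3.531] [-0.018  0.004 -0.007]
(array([ -7.21 ,   1.068, 144.962]), np.float64(-0.2238023677274086))
d [-0.106  0.025 -0.958] w [-0.016  0.049 -0.056]
```

View pics/w10.png

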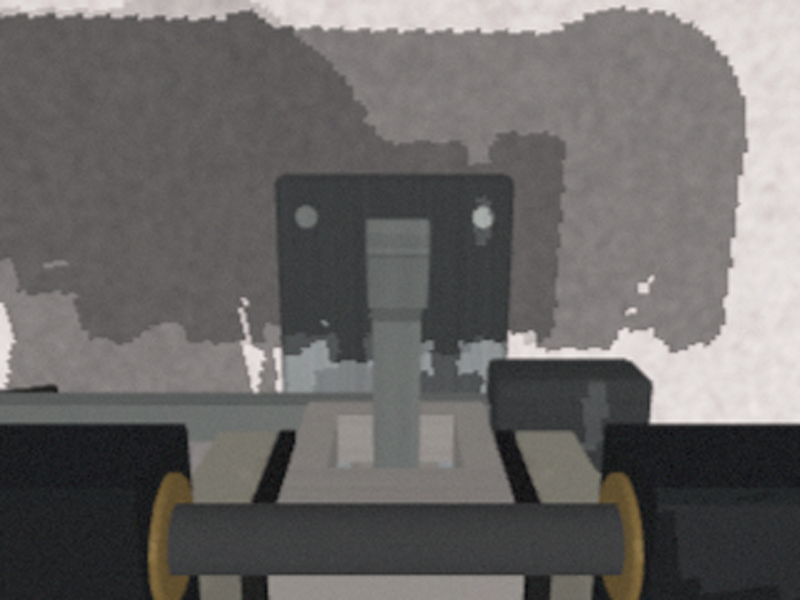

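View pics/s10.png

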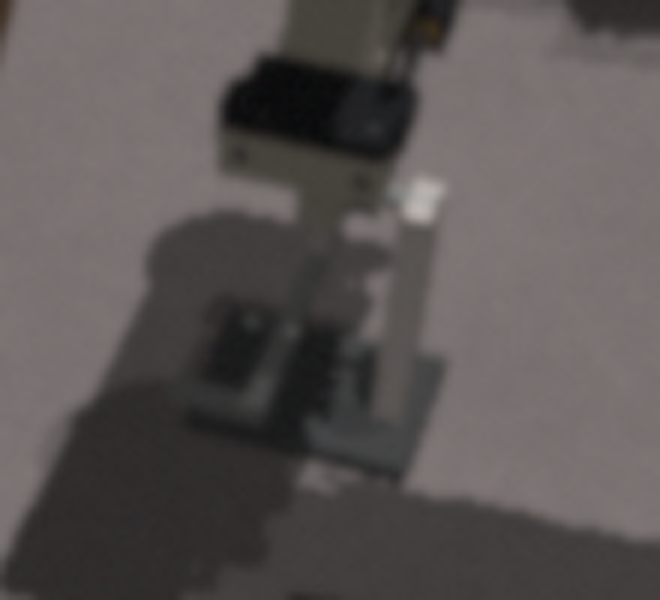

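Emit:
arm_command(plan=[{"dx":-0.05,"dy":0.02,"dz":-0.3,"wx":0,"wy":0,"wz":0},{"dx":-0.05,"dy":0,"dz":-0.35,"wx":0,"wy":0,"wz":0},{"dx":0,"dy":0,"dz":-0.3,"wx":0,"wy":0,"wz":0},{"dx":0,"dy":0,"dz":0,"wx":0,"wy":0,"wz":0},{"dx":0,"dy":0,"dz":0.05,"wx":0,"wy":0.8,"wz":0},{"dx":0,"dy":0,"dz":0.05,"wx":0,"wy":0.8,"wz":0},{"dx":0,"dy":0,"dz":0.05,"wx":0,"wy":0.8,"wz":0},{"dx":0,"dy":0,"dz":0,"wx":0,"wy":0,"wz":0}])

```text
time_s: 9.85
tcp_pos: [0.5182, -0.2967, 0.1564]
eef_rot: [178.7, 79.0, -11.0]
contact_force: [-1.4, 1.2, -3.6]
gripper_width: 0.0438
```

```bash
python3 - <<'E'
from h import *
np.set_printoptions(precision=3,suppress=True)
p,R,s=pose();print(p,s["gripper_width"],s["contact_force"],s["moment"],s["joints"])
print(eye());show(12,.6,147.5,24)
E
```

```text
[ 0.518 -0.297  0.156] 0.04381978407134388 [-1.397  1.155 -3.614] [ 0.286  1.304 -0.036] [-11.073  11.469 -24.394  -0.03  -43.103  91.437]
(array([ 15.011,   0.762, 144.667]), np.float64(11.030092367105263))
d [-0.153  0.012  0.255] w [-0.     2.83  -0.058]
```

Emit:
arm_command(plan=[{"dx":-0.15,"dy":0,"dz":0.1,"wx":0,"wy":0,"wz":0},{"dx":0,"dy":0,"dz":0,"wx":0,"wy":0,"wz":0}])

```text
time_s: 10.02
tcp_pos: [0.5148, -0.2962, 0.1593]
eef_rot: [178.6, 79.1, -11.0]
contact_force: [0.1, 0.4, -2.7]
gripper_width: 0.0437
```

```bash
python3 - <<'E'
from h import *
np.set_printoptions(precision=3,suppress=True)
p,R,s=pose();print(p,s["gripper_width"],s["contact_force"],s["moment"],s["qd"])
im,_=r.capture("wrist");save(im,"w11",(160,60,320,240),2.5)
p,R,s=pose();print(p,s["gripper_width"],s["contact_force"],s["moment"],s["qd"])
print(eye());show(12,.6,147.5,24)
E
```

```text
[ 0.515 -0.296  0.159] 0.04371542096321975 [ 0.071  0.441 -2.748] [0.151 0.887 0.011] [ 0.138  1.082  0.84   0.392 -0.257 -0.139]
[ 0.515 -0.296  0.159] 0.04367647488253022 [-0.913 -0.427 -3.669] [ 0.152  0.865 -0.022] [ 0.03   0.764  0.557  0.023  0.651 -0.03 ]
(array([ 12.004,   0.645, 147.352]), np.float64(10.905884940619488))
d [0.008 0.005 0.135] w [ 0.002  2.857 -0.06 ]
```

View pics/w11.png

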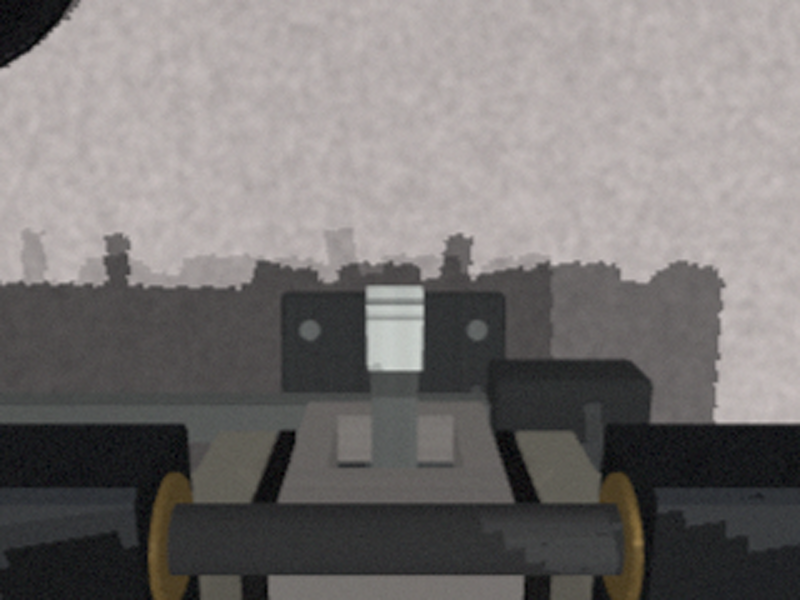

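Emit:
arm_command(plan=[{"dx":-0.03,"dy":0,"dz":0.06,"wx":0,"wy":0.8,"wz":0},{"dx":-0.03,"dy":0,"dz":0.06,"wx":0,"wy":0.8,"wz":0},{"dx":-0.03,"dy":0,"dz":0.06,"wx":0,"wy":0.8,"wz":0},{"dx":0,"dy":0,"dz":0,"wx":0,"wy":0,"wz":0}])

```text
time_s: 10.4
tcp_pos: [0.5145, -0.2962, 0.1597]
eef_rot: [179.2, 67.9, -10.4]
contact_force: [-1.2, 1.9, -4.7]
gripper_width: 0.0438
```

```bash
python3 - <<'E'
from h import *
np.set_printoptions(precision=3,suppress=True)
p,R,s=pose();print(p,s["gripper_width"],s["contact_force"],s["moment"],s["qd"])
print(eye());show(12,.6,147.5,33)
E
```

```text
[ 0.514 -0.296  0.16 ] 0.043779106308446135 [-1.246  1.879 -4.734] [0.453 2.138 0.059] [ 0.354  2.194  4.77   1.62  -6.232 -0.482]
(array([ 13.514,   0.661, 148.621]), np.float64(22.116236738388658))
d [0.034 0.006 0.205] w [ 0.03   2.375 -0.061]
```

Emit:
arm_command(plan=[{"dx":0,"dy":0,"dz":0.08,"wx":0,"wy":0.8,"wz":0},{"dx":0,"dy":0,"dz":0.08,"wx":0,"wy":0.8,"wz":0},{"dx":0,"dy":0,"dz":0.08,"wx":0,"wy":0.8,"wz":0},{"dx":0,"dy":0,"dz":0,"wx":0,"wy":0,"wz":0}])

```text
time_s: 10.73
tcp_pos: [0.5127, -0.2959, 0.1579]
eef_rot: [179.3, 56.8, -10.1]
contact_force: [-1.3, 0.6, -4.2]
gripper_width: 0.0438
```

```bash
python3 - <<'E'
from h import *
np.set_printoptions(precision=3,suppress=True)
p,R,s=pose();print(p,s["gripper_width"],s["contact_force"],s["moment"],s["qd"])
print(eye());show(12,.6,147.5,42)
E
```

```text
[ 0.513 -0.296  0.158] 0.04378289218359392 [-1.257  0.571 -4.164] [0.609 2.9   0.098] [ 0.366  1.423  4.813  4.067 -7.241 -2.929]
(array([ 13.708,   0.628, 147.891]), np.float64(33.15980409030884))
d [-0.023  0.003  0.174] w [ 0.069  1.929 -0.054]
```

Emit:
arm_command(plan=[{"dx":0,"dy":0,"dz":0.06,"wx":0.03,"wy":0.95,"wz":0},{"dx":0,"dy":0,"dz":0.06,"wx":0.03,"wy":0.95,"wz":0},{"dx":0,"dy":0,"dz":0,"wx":0,"wy":0,"wz":0}])

```text
time_s: 10.98
tcp_pos: [0.5101, -0.2951, 0.1544]
eef_rot: [179.8, 50.3, -9.6]
contact_force: [2.3, -0.2, -3.6]
gripper_width: 0.0438
```

```bash
python3 - <<'E'
from h import *
np.set_printoptions(precision=3,suppress=True)
p,R,s=pose();print(p,s["gripper_width"],s["contact_force"],s["moment"],s["qd"])
im,_=r.capture("wrist");save(im,"w12",(160,60,320,240),2.5)
im,_=r.capture("side");save(im,"s12",(290,70,130,110),5)
p,R,s=pose();print(p,s["contact_force"])
print(eye());show(26,.6,149.5,42)
E
```

```text
[ 0.51  -0.295  0.154] 0.04379711281125633 [ 2.251 -0.237 -3.592] [ 0.3    2.951 -0.196] [  1.467   0.833  -1.786  17.625  -0.017 -20.92 ]
[ 0.512 -0.297  0.156] [ 0.692 -1.651 -2.306]
(array([ 13.963,  -0.568, 147.047]), np.float64(39.64696898991161))
d [ 0.29  -0.056 -0.517] w [ 0.043  0.513 -0.022]
```

View pics/w12.png

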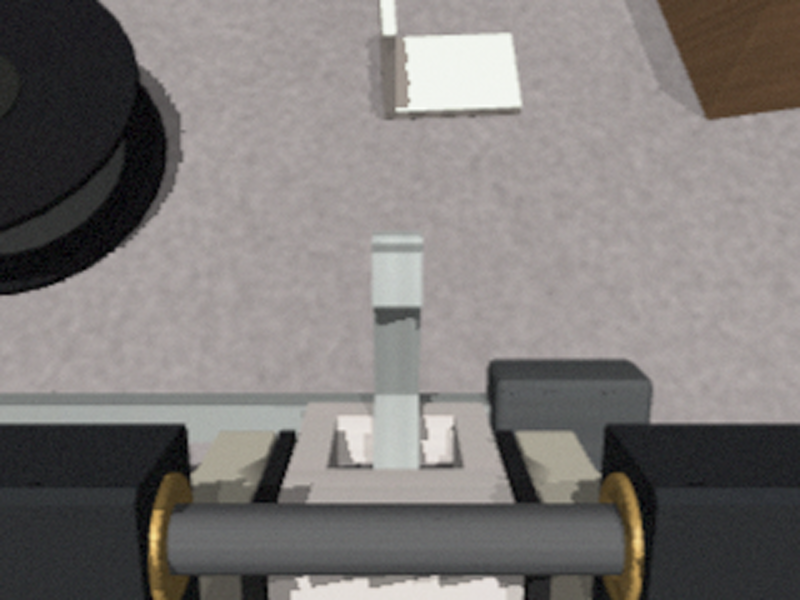

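View pics/s12.png

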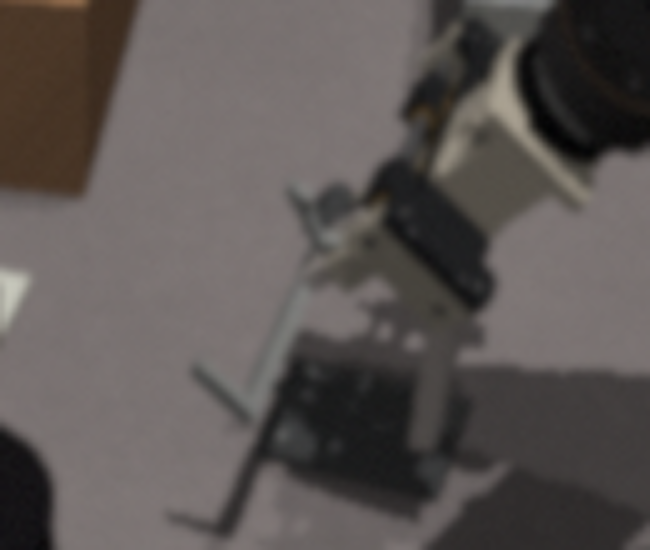

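Emit:
arm_command(plan=[{"dx":0.14,"dy":-0.03,"dz":-0.26,"wx":0.02,"wy":0.1,"wz":0},{"dx":0.14,"dy":-0.03,"dz":-0.26,"wx":0.02,"wy":0.1,"wz":0},{"dx":0,"dy":0,"dz":0,"wx":0,"wy":0,"wz":0}])

```text
time_s: 11.33
tcp_pos: [0.5271, -0.2987, 0.1603]
eef_rot: [179.8, 49.6, -9.7]
contact_force: [0.8, 0.2, -3.3]
gripper_width: 0.0436
```

```bash
python3 - <<'E'
from h import *
np.set_printoptions(precision=3,suppress=True)
p,R,s=pose();print(p,s["gripper_width"],s["contact_force"],s["moment"],s["qd"],s["joints"])
print(eye());show(26,.6,149.5,42)
show(27.4+10,.6,148.5+17.3,41)
show(27.4+20,.6,148.5+34.6,41)
E
```

```text
[ 0.527 -0.299  0.16 ] 0.04357605498137407 [ 0.797  0.246 -3.285] [ 0.454  2.905 -0.052] [ 0.386  0.287  0.093  2.881 -0.816 -2.698] [-14.013   4.356 -37.611 -20.099  -8.161 113.418]
(array([ 29.629,   0.296, 151.18 ]), np.float64(40.44372295798426))
d [-0.054 -0.015  0.209] w [ 0.032  0.34  -0.014]
d [-0.304 -0.012 -0.764] w [ 0.032  0.121 -0.014]
d [-0.638 -0.009 -1.706] w [ 0.032  0.121 -0.014]
```

Emit:
arm_command(plan=[{"dx":-0.1,"dy":0,"dz":-0.2,"wx":0,"wy":0,"wz":0},{"dx":-0.1,"dy":0,"dz":-0.25,"wx":0,"wy":0,"wz":0},{"dx":-0.1,"dy":-0.01,"dz":-0.25,"wx":0,"wy":0,"wz":0},{"dx":0,"dy":0,"dz":0,"wx":0,"wy":0,"wz":0}])

```text
time_s: 11.67
tcp_pos: [0.5369, -0.2997, 0.1748]
eef_rot: [179.7, 49.7, -9.6]
contact_force: [-0.2, -1.0, -3.7]
gripper_width: 0.0439
```

```bash
python3 - <<'E'
from h import *
np.set_printoptions(precision=3,suppress=True)
im,_=r.capture("wrist");save(im,"w13",(160,60,320,240),2.5)
im,_=r.capture("side");save(im,"s13",(290,70,130,110),5)
p,R,s=pose();print(p,s["gripper_width"],s["contact_force"],s["moment"],s["qd"],s["joints"])
print(eye());
show(27.4+10,.6,148.5+17.3,41)
show(27.4+20,.6,148.5+34.6,41)
show(27.4+37,.6,148.5+65,41)
E
```

```text
[ 0.536 -0.299  0.174] 0.04364801143614019 [ 1.219 -0.273 -3.862] [0.516 2.961 0.017] [-0.239  0.05  -0.6   -1.3   -0.046  0.838] [-12.992   3.77  -37.858 -15.006  -8.515 107.689]
(array([ 38.455,   1.194, 164.475]), np.float64(40.193750460031836))
d [-0.085  0.03   0.006] w [0.054 0.176 0.002]
d [-0.423  0.034 -0.934] w [0.054 0.176 0.002]
d [-1.035  0.041 -2.564] w [0.054 0.176 0.002]
```

View pics/w13.png

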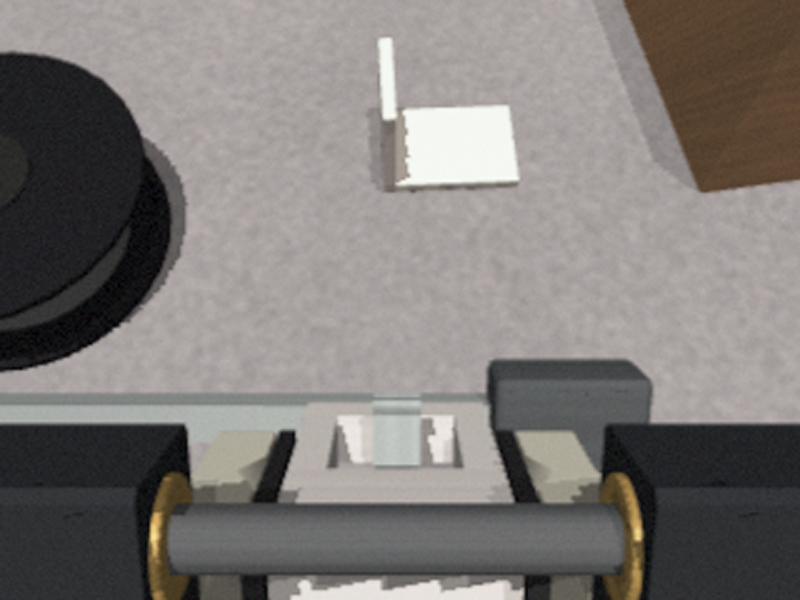

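View pics/s13.png

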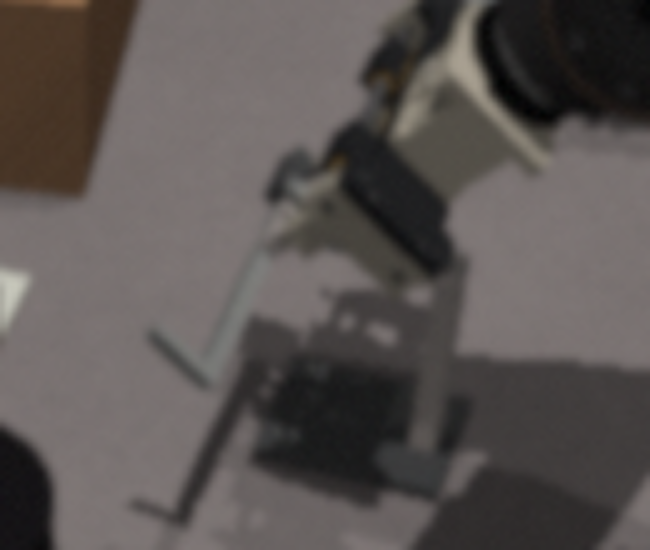

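Emit:
arm_command(plan=[{"dx":-0.15,"dy":0.02,"dz":-0.2,"wx":0.02,"wy":0,"wz":0},{"dx":-0.13,"dy":0,"dz":-0.25,"wx":0.02,"wy":0,"wz":0},{"dx":-0.07,"dy":0,"dz":-0.2,"wx":0,"wy":0,"wz":0},{"dx":0,"dy":0,"dz":0,"wx":0,"wy":0,"wz":0}])

```text
time_s: 12.1
tcp_pos: [0.541, -0.3005, 0.1871]
eef_rot: [-180.0, 50.0, -9.6]
contact_force: [0.5, 0.6, -3.3]
gripper_width: 0.0438
```

```bash
python3 - <<'E'
from h import *
np.set_printoptions(precision=3,suppress=True)
im,_=r.capture("wrist");save(im,"w14",(160,60,320,240),2.5)
p,R,s=pose();print(p,s["gripper_width"],s["contact_force"],s["moment"],s["qd"],s["joints"])
q,t=eye();print(q,t, "s,n",(q[0]-30)*.5+(q[2]-147)*.866,-(q[0]-30)*.866+(q[2]-147)*.5)
show(27.4+20,.6,148.5+34.6,41)
show(27.4+37,.6,148.5+65,41)
E
```

```text
[ 0.541 -0.3    0.187] 0.0437345098935332 [-0.055  0.783 -3.72 ] [0.419 2.966 0.006] [-0.035  0.258 -0.591 -1.068  0.106  0.98 ] [-12.605   2.988 -37.635 -11.849  -9.619 103.998]
[ 43.217   0.991 177.488] 39.9998174901708 s,n 33.01084676548862 3.798088785486028
d [-0.08   0.019 -0.33 ] w [0.002 0.218 0.008]
d [-0.698  0.019 -1.958] w [0.002 0.218 0.008]
```

View pics/w14.png

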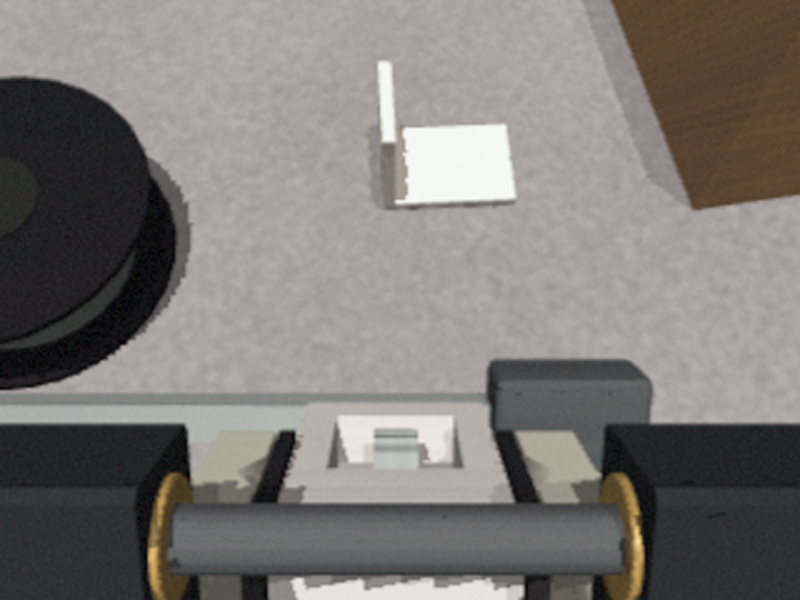

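Emit:
arm_command(plan=[{"dx":-0.11,"dy":0,"dz":-0.3,"wx":0,"wy":0.05,"wz":0},{"dx":-0.11,"dy":0,"dz":-0.3,"wx":0,"wy":0.05,"wz":0},{"dx":0,"dy":0,"dz":0,"wx":0,"wy":0,"wz":0}])

```text
time_s: 12.4
tcp_pos: [0.547, -0.3015, 0.1982]
eef_rot: [-179.9, 49.6, -9.5]
contact_force: [0.4, 0.1, -3.8]
gripper_width: 0.0434
```

```bash
python3 - <<'E'
from h import *
np.set_printoptions(precision=3,suppress=True)
im,_=r.capture("wrist");save(im,"w15",(160,60,320,240),2.5)
p,R,s=pose();print(p,s["gripper_width"],s["contact_force"],s["moment"],s["qd"],s["joints"])
q,t=eye();print(q,t, "s,n",(q[0]-30)*.5+(q[2]-147)*.866,-(q[0]-30)*.866+(q[2]-147)*.5)
show(27.4+37,.6,148.5+65,41)
E
```

```text
[ 0.547 -0.301  0.198] 0.043935503534561875 [ 0.826  0.035 -3.842] [ 0.481  2.96  -0.001] [-0.037  0.228 -0.716 -0.775  0.022  0.531] [-12.462   2.517 -37.033 -10.699 -10.256 102.685]
[ 49.357   0.958 188.534] 40.40525823715824 s,n 45.64628070249866 4.003997262127573
d [-0.463  0.017 -1.376] w [-0.006  0.13   0.009]
```

View pics/w15.png

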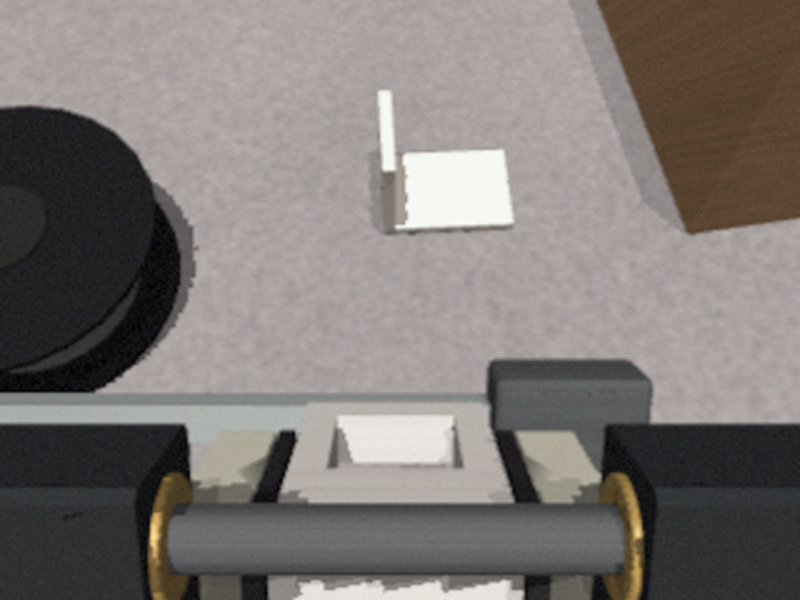

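Emit:
arm_command(plan=[{"dx":-0.11,"dy":0,"dz":-0.34,"wx":0,"wy":0,"wz":0},{"dx":-0.11,"dy":0,"dz":-0.34,"wx":0,"wy":0,"wz":0},{"dx":-0.11,"dy":0,"dz":-0.34,"wx":0,"wy":0,"wz":0},{"dx":-0.11,"dy":0,"dz":-0.34,"wx":0,"wy":0,"wz":0},{"dx":-0.11,"dy":0,"dz":-0.34,"wx":0,"wy":0,"wz":0}])

```text
time_s: 12.87
tcp_pos: [0.5655, -0.3047, 0.2292]
eef_rot: [-179.9, 49.8, -9.5]
contact_force: [-0.2, -0.4, -3.0]
gripper_width: 0.0439
```

```bash
python3 - <<'E'
from h import *
np.set_printoptions(precision=3,suppress=True)
im,_=r.capture("side");save(im,"s16",(270,50,150,120),5)
p,R,s=pose();print(p,s["gripper_width"],s["contact_force"],s["moment"],s["qd"],s["joints"])
q,t=eye();print(q,t, "s,n",(q[0]-30)*.5+(q[2]-147)*.866,-(q[0]-30)*.866+(q[2]-147)*.5)
E
```

```text
[ 0.567 -0.305  0.231] 0.04343927233187157 [ 1.239 -0.342 -0.82 ] [ 0.28   2.252 -0.013] [-0.073  0.018 -0.399 -1.253  2.216  1.837] [-12.008   1.674 -34.181  -6.607 -13.86   98.223]
[ 70.024   0.746 222.045] 40.398320424395706 s,n 85.00036216124974 2.8619221214892008
```

View pics/s16.png

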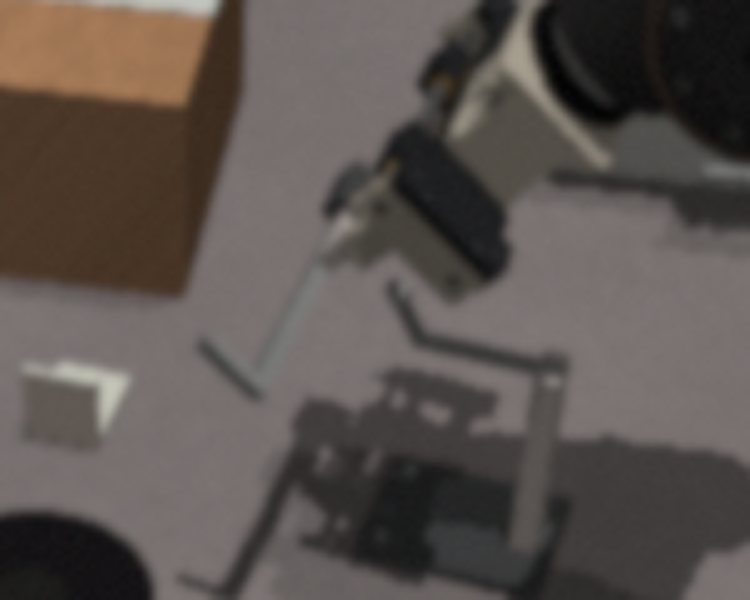

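```bash
python3 - <<'E'
from h import *
np.set_printoptions(precision=4,suppress=True)
im,_=r.capture("top");save(im,"t16",(95,185,150,110),5.3)
print(atz("top",(183.9,247.5),0))
for k in ["machine","bolt_pin","mat"]:
    a=r.spot_point("top",k);print(k,[(x["centre"],round(x["score"],2),[atz("top",x["centre"],z)[:2] for z in (0,.004,.038)]) for x in a][:2])
im,_=r.capture("side");save(im,"s17",(270,270,130,130),4.5)
# levelling target
p,R,s=pose();print(p)
d,w=rows(p+[0,0,.08],down(-9.6,0)@F180);print(d,w)
E
```

```text
[0.4947 0.3759 0.    ]
machine [([184.7, 247.2], 0.69, [array([0.4956, 0.3737]), array([0.4952, 0.3726]), array([0.4923, 0.3635])])]
bolt_pin [([199.5, 238.6], 0.84, [array([0.5197, 0.3332]), array([0.5193, 0.3323]), array([0.5158, 0.3242])])]
mat [([333.2, 266.9], 0.98, [array([ 0.4394, -0.0437]), array([ 0.4392, -0.0435]), array([ 0.4378, -0.0419])])]
[ 0.5646 -0.3045  0.2278]
[-3.0559 -0.0074 -2.5809] [-0.0194 -8.7666  0.0181]
```

View pics/t16.png

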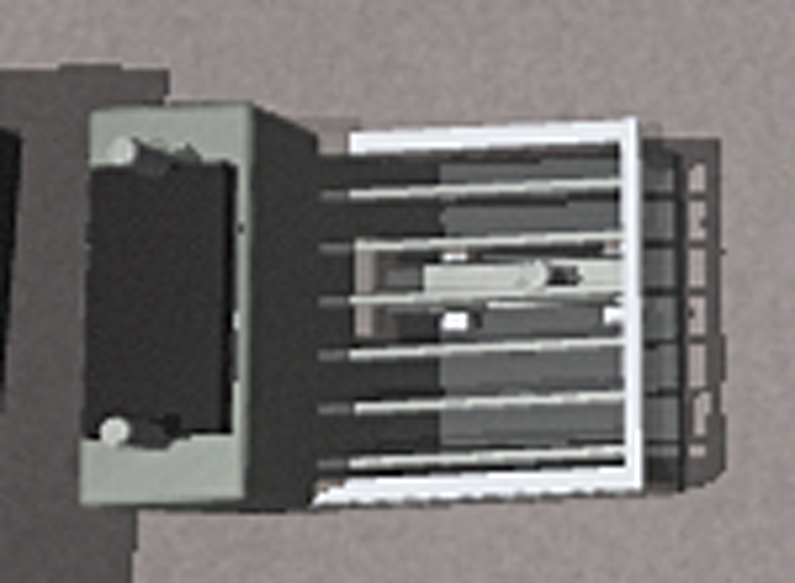

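View pics/s17.png

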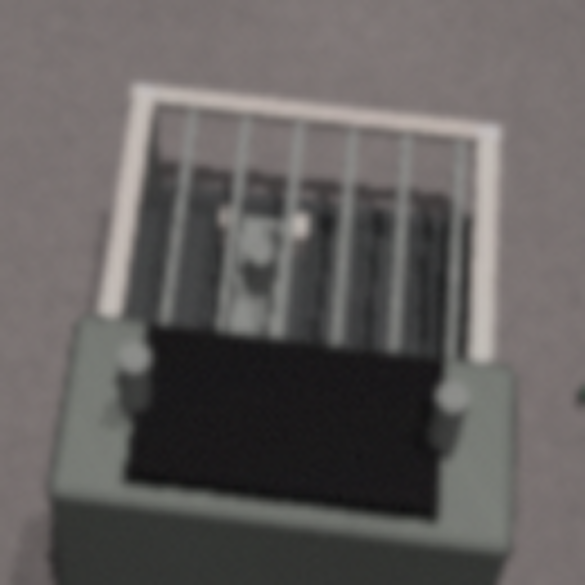

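```bash
python3 - <<'E'
from h import *
np.set_printoptions(precision=4,suppress=True)
c=lambda a,b:(95+(a+.5)/5.3-.5,185+(b+.5)/5.3-.5)
W=lambda p,z:atz("top",c(*p),z)
A=W((639,119),.118);B=W((643,488),.118);print("end corners",A,B,np.linalg.norm(A-B), "yaw",np.degrees(np.arctan2((A-B)[1],(A-B)[0])))
for a,b in [((350,195),(620,183)),((355,247),(620,236)),((350,302),(620,293)),((355,355),(620,345)),((355,409),(620,399)),((350,462),(620,453))]:
    P=W(a,.118);Q=W(b,.118);e=P-Q;print("bar",Q[:2],np.degrees(np.arctan2(-e[0],e[1])))
print("pin top",W((541,275),.078),"boltL",W((425,280),.038))
# housing top corners z .222
for p in [(92,110),(252,102),(243,503),(80,503)]: print("housing",W(p,.222))
mid=(A+B)/2;print("mid end",mid)
print("tri pin", tri(("top",c(541,273)),("side",(270+(258+.5)/4.5-.5,270+(240+.5)/4.5-.5))))
E
```

```text
end corners [0.5898 0.2679 0.118 ] [0.4107 0.2598 0.118 ] 0.17927183802688887 yaw 2.5971524295461723
bar [0.558 0.276] 2.5248921397113597
bar [0.532  0.2751] 2.322985147207102
bar [0.5042 0.2741] 1.8176995019185347
bar [0.479  0.2732] 2.0425783184077795
bar [0.4531 0.2723] 2.0123745817890453
bar [0.4273 0.2713] 1.7310359163761684
pin top [0.5173 0.3224 0.078 ] boltL [0.5192 0.3917 0.038 ]
housing [0.5761 0.4899 0.222 ]
housing [0.5797 0.4191 0.222 ]
housing [0.4024 0.4121 0.222 ]
housing [0.4027 0.4824 0.222 ]
mid end [0.5002 0.2638 0.118 ]
tri pin (array([0.5182, 0.3213, 0.0824]), [0.00038850889372764243, 0.00038850889372805925])
```

Emit:
arm_command(plan=[{"dx":-0.77,"dy":0,"dz":-0.64,"wx":0,"wy":0,"wz":0},{"dx":-0.77,"dy":0,"dz":-0.64,"wx":0,"wy":0,"wz":0},{"dx":-0.77,"dy":0,"dz":-0.64,"wx":0,"wy":0,"wz":0},{"dx":-0.77,"dy":0,"dz":-0.64,"wx":0,"wy":0,"wz":0},{"dx":0,"dy":-0.5,"dz":0,"wx":-0.2,"wy":-0.8,"wz":0},{"dx":0,"dy":-0.8,"dz":0,"wx":-0.2,"wy":-0.9,"wz":0},{"dx":0,"dy":-0.8,"dz":0,"wx":-0.2,"wy":-0.9,"wz":0},{"dx":0,"dy":-0.8,"dz":0,"wx":-0.2,"wy":-0.9,"wz":0},{"dx":0,"dy":-0.8,"dz":0,"wx":-0.2,"wy":-0.9,"wz":0},{"dx":0,"dy":-0.8,"dz":0,"wx":-0.2,"wy":-0.9,"wz":0},{"dx":0,"dy":-0.8,"dz":0.3,"wx":-0.2,"wy":-0.9,"wz":0},{"dx":0,"dy":-0.8,"dz":0.4,"wx":-0.2,"wy":-0.9,"wz":0},{"dx":0,"dy":-0.8,"dz":0.5,"wx":-0.2,"wy":-0.8,"wz":0},{"dx":0,"dy":-0.8,"dz":0.5,"wx":-0.2,"wy":-0.8,"wz":0},{"dx":0,"dy":-0.8,"dz":0.5,"wx":-0.2,"wy":0,"wz":0},{"dx":0,"dy":-0.8,"dz":0.5,"wx":-0.2,"wy":0,"wz":0}])

```text
time_s: 14.5
tcp_pos: [0.5224, -0.1105, 0.2934]
eef_rot: [48.2, 86.4, -131.2]
contact_force: [0.0, -0.2, -3.4]
gripper_width: 0.0441
```

```bash
cat >> h.py <<'E'
PIN=np.array([.5175,.322,0]); MY=2.2
RM=Ro.from_euler("z",MY,degrees=True)
def M2W(x,y,z): return PIN+RM.apply([(x-20)/1000,(y+55)/1000,z/1000])
def W2M(p): return RM.inv().apply(np.asarray(p)-PIN)*1000+np.array([20,-55,0])
def showm(x,y,z,yaw=None):
    d,w=rows(M2W(x,y,z),down(MY if yaw is None else yaw)@F180); print("d",d.round(3),"w",w.round(3))
E
python3 - <<'E'
from h import *
np.set_printoptions(precision=3,suppress=True)
p,R,s=pose();print(p,s["gripper_width"],s["contact_force"],s["moment"],s["qd"],s["joints"])
print(W2M(p));showm(-38,-265,260)
E
```

```text
[ 0.522 -0.111  0.293] 0.044063258263410274 [ 0.028 -0.176 -3.429] [ 0.2   -0.225  0.022] [ 24.311 -12.039 -16.11   -1.638   0.33  -12.201] [ 10.721   6.472 -11.641   2.291 -74.726  79.152]
[   8.302 -487.419  293.4  ]
d [  1.261 -11.117   2.577] w [-0.364  0.53  -0.576]
```

Emit:
arm_command(plan=[{"dx":0,"dy":-1,"dz":0.24,"wx":-0.1,"wy":0.15,"wz":-0.15},{"dx":0,"dy":-1,"dz":0.24,"wx":-0.1,"wy":0.15,"wz":-0.15},{"dx":0,"dy":-1,"dz":0.24,"wx":-0.1,"wy":0.15,"wz":-0.15},{"dx":0,"dy":-1,"dz":0.24,"wx":0,"wy":0,"wz":-0.1},{"dx":0,"dy":-1,"dz":0.24,"wx":0,"wy":0,"wz":0},{"dx":0,"dy":-1,"dz":0.24,"wx":0,"wy":0,"wz":0},{"dx":0,"dy":-1,"dz":0.24,"wx":0,"wy":0,"wz":0},{"dx":0,"dy":-1,"dz":0.24,"wx":0,"wy":0,"wz":0},{"dx":0,"dy":-1,"dz":0.24,"wx":0,"wy":0,"wz":0},{"dx":0,"dy":-0.5,"dz":0.12,"wx":0,"wy":0,"wz":0},{"dx":0,"dy":0,"dz":0,"wx":0,"wy":0,"wz":0}])

```text
time_s: 15.42
tcp_pos: [0.4688, 0.0914, 0.2877]
eef_rot: [-84.1, 89.5, 98.0]
contact_force: [0.4, -0.5, -3.7]
gripper_width: 0.0437
```

```bash
python3 - <<'E'
from h import *
import pickle
np.set_printoptions(precision=3,suppress=True)
p,R,s=pose();print(p,s["gripper_width"],s["contact_force"],s["moment"],s["qd"],s["joints"])
print(W2M(p));showm(-38,-265,260)
mf=cam("wrist");pickle.dump(mf,open("pics/w17.pkl","wb"))
im,_=r.capture("wrist");save(im,"w17",None,1.2)
for k in ["bolt_pin","rod_prong"]:
    a=r.spot_point("wrist",k);print(k,[(x["centre"],round(x["score"],2),[atz("wrist",x["centre"],z,mf)[:2] for z in (.038,.078)]) for x in a][:2])
E
```

```text
[0.469 0.091 0.288] 0.04366778886193481 [ 0.433 -0.465 -3.719] [-0.128  0.007 -0.016] [ 0.361 -0.145 -0.289 -0.056  0.409  0.925] [ 34.308  -0.274 -18.375  -0.505 -71.663  57.918]
[ -37.51  -283.537  287.726]
d [ 1.395 -0.914  0.025] w [-0.029  0.012  0.116]
bolt_pin [([138.4, 124.8], 0.84, [array([0.517, 0.322]), array([0.519, 0.298])])]
rod_prong [([110.4, 194.4], 0.88, [array([0.424, 0.37 ]), array([0.436, 0.342])])]
```

View pics/w17.png

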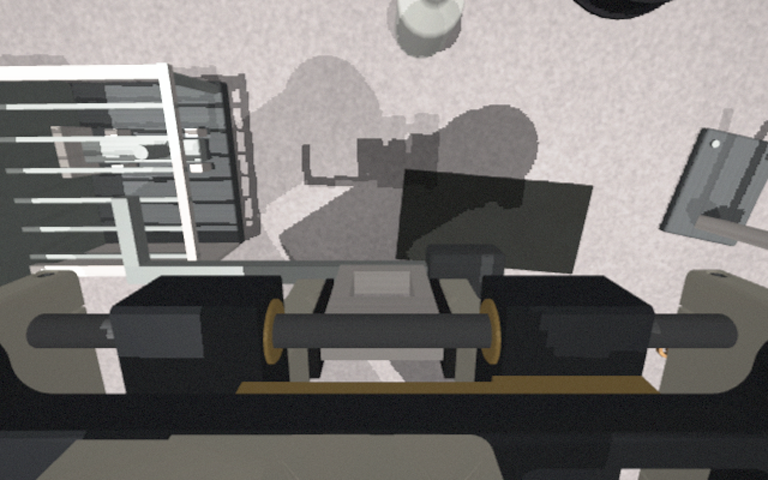

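```bash
cat >> h.py <<'E'
def rod2w(v):
    p,R,s=pose(); B=np.column_stack([-R[:,2],-R[:,1],-R[:,0]]); return p+B@((np.asarray(v,float)-[0,0,47])/1000)
E
python3 - <<'E'
from h import *
import pickle
np.set_printoptions(precision=3,suppress=True)
mf=pickle.load(open("pics/w17.pkl","rb"))
for v in ([23,132,5],[0,0,78],[41,128,10],[41,136,10],[-5,136,10],[5,128,10],[5,22,10],[-5,22,10],[15,-24,20],[15,-62,20],[-6,-22,78],[6,22,78],[6,-22,78]): print(v,px("wrist",rod2w(v),mf)[0], px("wrist",rod2w(v),mf)[0]*1.2)
im=cv2.imread("pics/w17.png");print(im.shape)
cv2.imwrite("pics/w17c.png",cv2.resize(im[190:400,80:560],None,fx=1.6,fy=1.6,interpolation=cv2.INTER_CUBIC))
E
```

```text
[23, 132, 5] [112.089 190.588] [134.507 228.706]
[0, 0, 78] [321.24  285.316] [385.488 342.38 ]
[41, 128, 10] [108.076 163.62 ] [129.691 196.343]
[41, 136, 10] [ 94.805 163.594] [113.766 196.313]
[-5, 136, 10] [108.578 234.754] [130.293 281.705]
[5, 128, 10] [118.347 220.075] [142.017 264.09 ]
[5, 22, 10] [285.571 220.42 ] [342.685 264.504]
[-5, 22, 10] [285.982 235.126] [343.178 282.151]
[15, -24, 20] [360.899 210.323] [433.078 252.387]
[15, -62, 20] [424.938 210.453] [509.926 252.544]
[-6, -22, 78] [372.282 297.808] [446.739 357.369]
[6, 22, 78] [268.941 272.517] [322.729 327.021]
[6, -22, 78] [373.684 272.746] [448.421 327.295]
(480, 768, 3)
```

View pics/w17c.png

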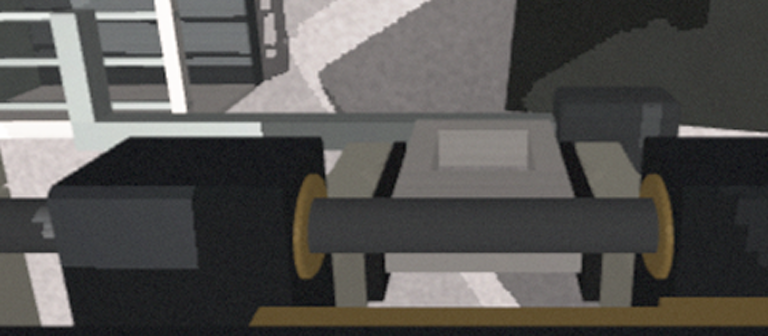

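Emit:
arm_command(plan=[{"dx":1,"dy":0,"dz":0,"wx":0,"wy":0,"wz":0.1},{"dx":1,"dy":0,"dz":0,"wx":0,"wy":0,"wz":0},{"dx":1,"dy":0,"dz":0,"wx":0,"wy":0,"wz":0},{"dx":1,"dy":0,"dz":0,"wx":0,"wy":0,"wz":0},{"dx":1,"dy":0,"dz":0,"wx":0,"wy":0,"wz":0},{"dx":1,"dy":0,"dz":0,"wx":0,"wy":0,"wz":0},{"dx":1,"dy":0,"dz":0,"wx":0,"wy":0,"wz":0},{"dx":1,"dy":0,"dz":0,"wx":0,"wy":0,"wz":0},{"dx":0.6,"dy":0,"dz":0,"wx":0,"wy":0,"wz":0},{"dx":0,"dy":0,"dz":0,"wx":0,"wy":0,"wz":0}])

```text
time_s: 16.4
tcp_pos: [0.4745, 0.0808, 0.1102]
eef_rot: [-169.3, 89.7, 12.0]
contact_force: [-0.0, -0.3, -3.6]
gripper_width: 0.0436
```

```bash
python3 - <<'E'
from h import *
import pickle
np.set_printoptions(precision=3,suppress=True)
p,R,s=pose();print(p,s["gripper_width"],s["contact_force"],s["moment"],s["joints"])
print(W2M(p));showm(-38,-230,97)
mf=cam("wrist");pickle.dump(mf,open("pics/w18.pkl","wb"))
im,_=r.capture("wrist");save(im,"w18",None,1.2)
a=r.spot_point("wrist","rod_prong");print([(x["centre"],x["score"]) for x in a][:1],px("wrist",rod2w([23,132,5]),mf))
im,_=r.capture("side");save(im,"s18",(270,170,180,200),3.5)
E
```

```text
[0.475 0.081 0.11 ] 0.043640809324590774 [-0.041 -0.252 -3.617] [-0.087  0.078  0.032] [ 33.232   9.483 -33.367   0.152 -46.864  58.008]
[ -32.197 -294.422  110.228]
d [ 0.663 -3.216  0.342] w [-0.187 -0.066  0.012]
[([111.7, 189.9], 0.74)] (array([104.904, 190.397]), np.float64(0.19269648552421637))
```

View pics/w18.png

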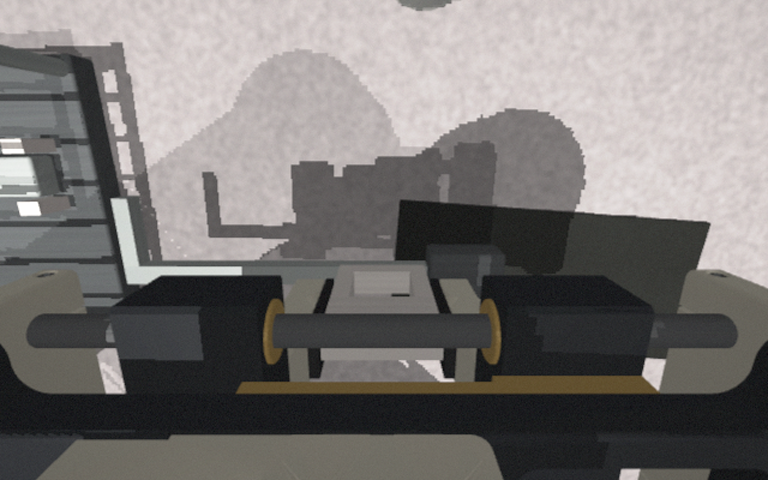

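View pics/s18.png

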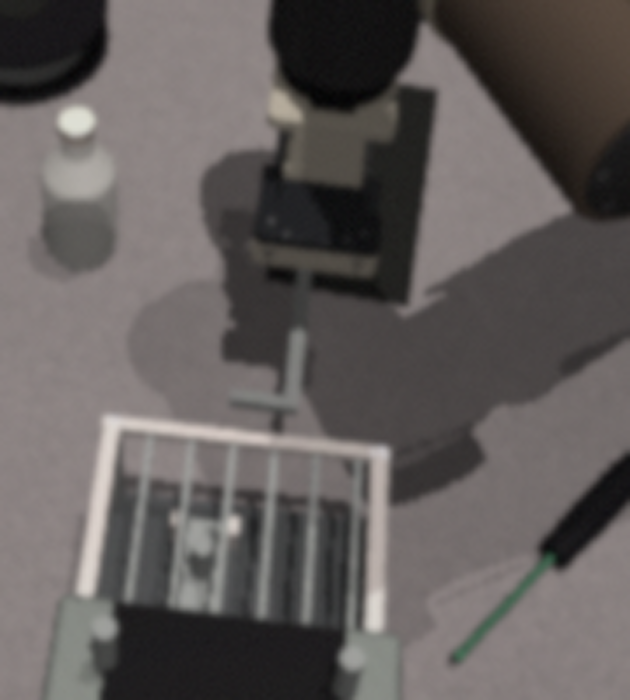

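Emit:
arm_command(plan=[{"dx":0.33,"dy":-0.4,"dz":0.17,"wx":-0.1,"wy":-0.06,"wz":0},{"dx":0.33,"dy":-0.6,"dz":0.17,"wx":-0.09,"wy":0,"wz":0},{"dx":0,"dy":-0.7,"dz":0,"wx":0,"wy":0,"wz":0},{"dx":0,"dy":0,"dz":0,"wx":0,"wy":0,"wz":0}])

```text
time_s: 16.88
tcp_pos: [0.4714, 0.1183, 0.1037]
eef_rot: [-150.1, 89.2, 32.1]
contact_force: [1.1, 0.4, -2.5]
gripper_width: 0.0439
```

```bash
python3 - <<'E'
from h import *
import pickle
np.set_printoptions(precision=3,suppress=True)
p,R,s=pose();print(p,s["gripper_width"],s["contact_force"],s["moment"],s["joints"])
print(W2M(p));showm(-38,-200,97);showm(-38,-171,97)
E
```

```text
[0.471 0.118 0.104] 0.04393754611099559 [ 1.078  0.433 -2.481] [-0.062 -0.059  0.009] [ 37.397  10.143 -33.597   0.106 -45.451  54.752]
[ -33.935 -256.775  103.722]
d [ 0.354 -2.836  0.206] w [ 0.005 -0.154  0.088]
d [ 0.364 -4.286  0.206] w [ 0.005 -0.154  0.088]
```

Emit:
arm_command(plan=[{"dx":0.36,"dy":0,"dz":0.22,"wx":0,"wy":-0.15,"wz":0.09},{"dx":0,"dy":0,"dz":0,"wx":0,"wy":0,"wz":0}])

```text
time_s: 17.05
tcp_pos: [0.4673, 0.1195, 0.0973]
eef_rot: [-146.6, 89.9, 35.7]
contact_force: [0.9, -1.3, -3.3]
gripper_width: 0.0435
```

```bash
python3 - <<'E'
from h import *
import pickle
np.set_printoptions(precision=3,suppress=True)
p,R,s=pose();print(p,s["gripper_width"],s["contact_force"],s["moment"],s["joints"])
print(W2M(p));showm(-38,-200,97);showm(-38,-171,97)
mf=cam("wrist");im,_=r.capture("wrist");save(im,"w19",None,1.2)
print(px("wrist",rod2w([41,128,10]),mf)[0]*1.2,px("wrist",M2W(20,-55,78),mf)[0]*1.2,px("wrist",M2W(20,-55,38),mf)[0]*1.2)
print(r.get_state()["time_s"])
E
```

```text
[0.467 0.119 0.097] 0.04345774233838003 [ 0.927 -1.29  -3.294] [-0.123  0.115  0.008] [ 37.778  10.701 -33.909   0.006 -45.269  54.537]
[ -37.952 -255.447   97.336]
d [ 0.02  -2.772 -0.003] w [ 0.026 -0.022  0.014]
d [ 0.022 -4.222 -0.006] w [ 0.026 -0.022  0.014]
[124.172 196.085] [-70.084 164.769] [ 15.821 159.329]
17.1
```

View pics/w19.png

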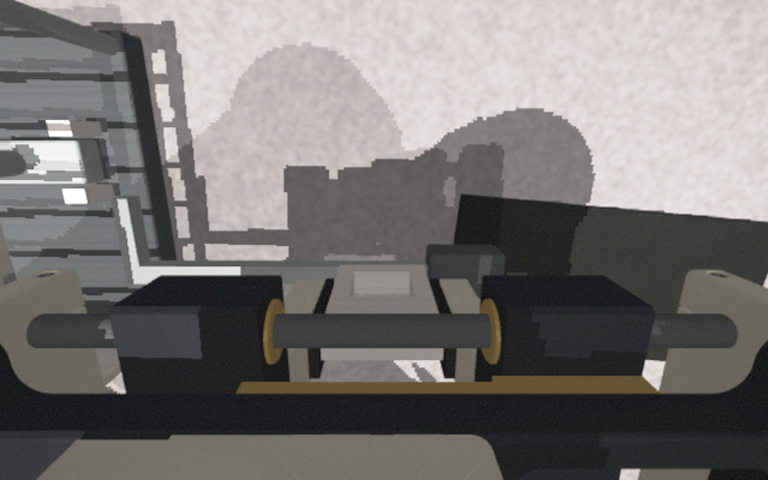

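Emit:
arm_command(plan=[{"dx":0,"dy":-0.5,"dz":0,"wx":0,"wy":0,"wz":0},{"dx":0,"dy":-0.7,"dz":0,"wx":0,"wy":0,"wz":0},{"dx":0,"dy":-0.7,"dz":0,"wx":0,"wy":0,"wz":0},{"dx":0,"dy":-0.7,"dz":0,"wx":0,"wy":0,"wz":0},{"dx":0,"dy":-0.4,"dz":0,"wx":0,"wy":0,"wz":0},{"dx":0,"dy":0,"dz":0,"wx":0,"wy":0,"wz":0}])

```text
time_s: 17.6
tcp_pos: [0.4663, 0.1847, 0.0993]
eef_rot: [-149.4, 89.6, 32.8]
contact_force: [-0.2, 0.2, -4.1]
gripper_width: 0.0438
```

```bash
python3 - <<'E'
from h import *
import pickle
np.set_printoptions(precision=3,suppress=True)
p,R,s=pose();print(p,s["gripper_width"],s["contact_force"],s["moment"],s["joints"])
print(W2M(p));showm(-38,-171,97)
mf=cam("wrist");im,_=r.capture("wrist");save(im,"w20",None,1.2)
print(px("wrist",rod2w([41,128,10]),mf)[0]*1.2,px("wrist",M2W(20,-55,78),mf)[0]*1.2,px("wrist",M2W(20,-55,38),mf)[0]*1.2)
print(r.get_state()["time_s"])
E
```

```text
[0.466 0.185 0.099] 0.04376107642089578 [-0.221  0.155 -4.1  ] [-0.03  -0.026  0.052] [ 44.143  12.111 -31.705   0.1   -45.825  47.986]
[ -36.386 -190.26    99.251]
d [ 0.115 -0.963  0.081] w [-0.    -0.069  0.041]
[127.012 197.601] [ 81.503 169.07 ] [138.025 163.17 ]
17.65
```

View pics/w20.png

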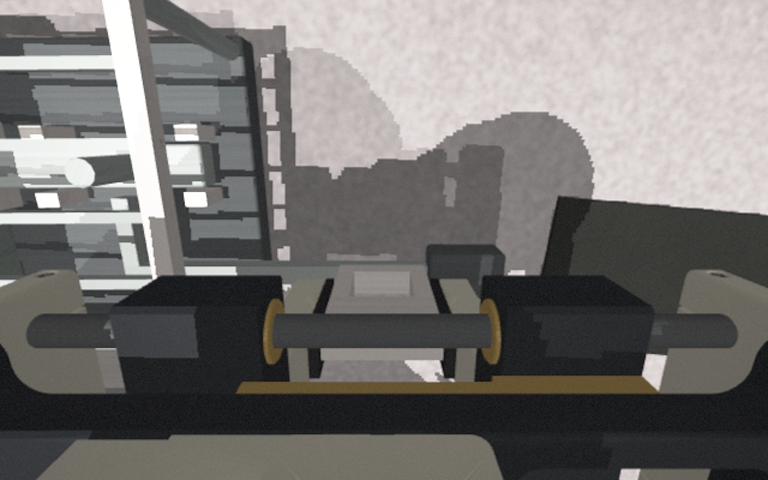

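Emit:
arm_command(plan=[{"dx":0.06,"dy":-0.45,"dz":0.06,"wx":0,"wy":-0.05,"wz":0.03},{"dx":0.06,"dy":-0.45,"dz":0.03,"wx":0,"wy":0,"wz":0},{"dx":0,"dy":0,"dz":0,"wx":0,"wy":0,"wz":0}])

```text
time_s: 17.9
tcp_pos: [0.4633, 0.2029, 0.0966]
eef_rot: [-155.8, 90.0, 26.4]
contact_force: [0.2, 0.5, -2.9]
gripper_width: 0.0438
```

```bash
python3 - <<'E'
from h import *
import pickle
np.set_printoptions(precision=3,suppress=True)
p,R,s=pose();print(p,s["gripper_width"],s["contact_force"],s["moment"],s["joints"])
print(W2M(p));showm(-5,-171,97)
mf=cam("wrist");im,_=r.capture("wrist");save(im,"w21",(0,60,320,240),2.4)
off=np.array([0,60])
for X in (rod2w([41,128,10]),rod2w([41,136,10]),M2W(20,-55,78),M2W(20,-55,60),M2W(20,-55,38)): print((px("wrist",X,mf)[0]-off)*2.4)
print(r.get_state()["time_s"])
E
```

```text
[0.463 0.203 0.097] 0.04377812518063265 [ 0.186  0.471 -2.896] [-0.03  -0.052 -0.016] [ 45.951  12.859 -31.084   0.019 -46.019  46.206]
[ -38.734 -171.887   96.603]
d [-0.019 -0.045 -1.687] w [-0.007 -0.008  0.004]
[253.871 251.201]
[222.026 251.192]
[231.634 184.579]
[282.684 179.087]
[333.165 173.657]
17.95
```

View pics/w21.png

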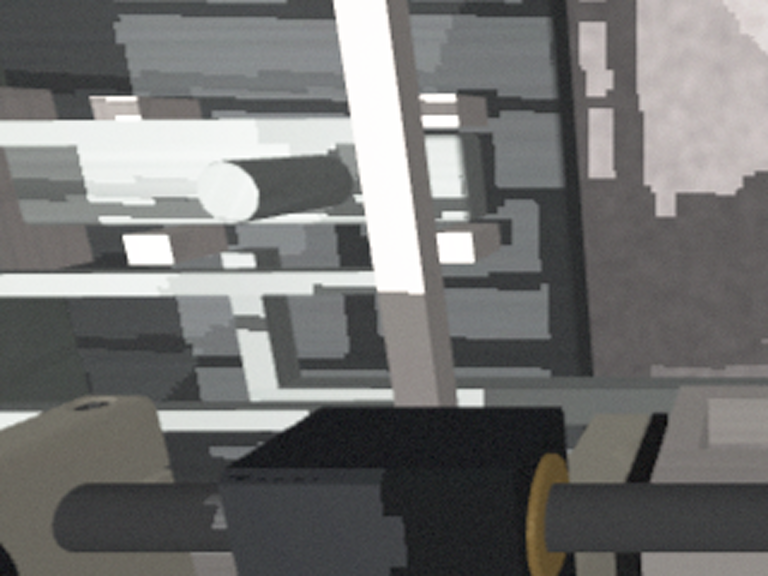

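Emit:
arm_command(plan=[{"dx":0,"dy":-0.17,"dz":0,"wx":0,"wy":0,"wz":0},{"dx":0,"dy":0,"dz":-0.3,"wx":0,"wy":0,"wz":0},{"dx":0,"dy":0,"dz":-0.3,"wx":0,"wy":0,"wz":0},{"dx":0,"dy":0,"dz":0,"wx":0,"wy":0,"wz":0}])

```text
time_s: 18.28
tcp_pos: [0.4758, 0.2062, 0.0966]
eef_rot: [123.5, 90.0, -54.3]
contact_force: [0.1, 0.3, -3.1]
gripper_width: 0.0436
```

```bash
python3 - <<'E'
from h import *
import pickle
np.set_printoptions(precision=3,suppress=True)
p,R,s=pose();print(p,s["gripper_width"],s["contact_force"],s["moment"],s["joints"])
print(W2M(p));showm(-4,-168.5,97)
mf=cam("wrist");im,_=r.capture("wrist");save(im,"w22",(0,60,320,240),2.4)
off=np.array([0,60])
for X in (rod2w([41,128,10]),rod2w([41,136,10]),M2W(20,-55,78),M2W(20,-55,60),M2W(20,-55,38)): print((px("wrist",X,mf)[0]-off)*2.4)
print(r.get_state()["time_s"])
E
```

```text
[0.476 0.206 0.097] 0.04359995812236818 [ 0.088  0.264 -3.052] [ 0.031 -0.151 -0.022] [ 45.157  13.977 -29.501   0.028 -46.525  47.027]
[ -26.108 -169.073   96.619]
d [-0.019 -0.029 -1.105] w [ 0.001 -0.002 -0.004]
[253.201 252.139]
[221.381 252.111]
[254.662 241.193]
[302.585 230.425]
[350.154 219.737]
18.3333
```

View pics/w22.png

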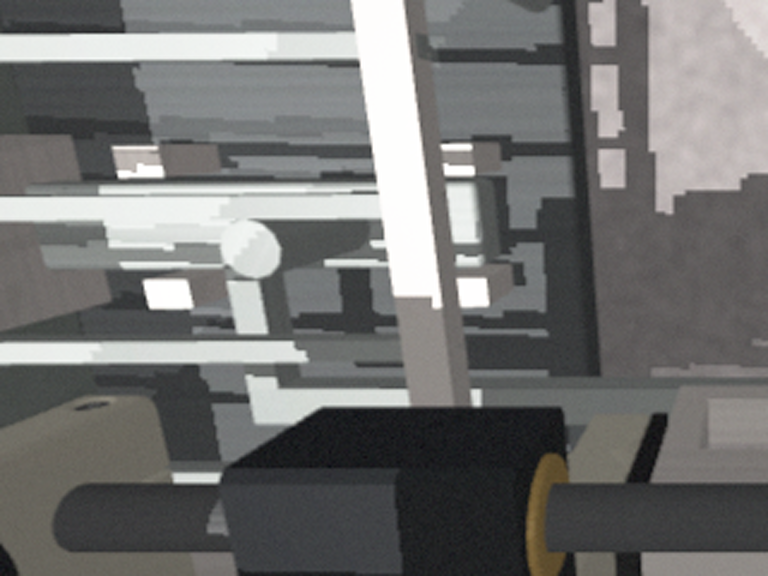

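Emit:
arm_command(plan=[{"dx":0,"dy":0,"dz":-0.3,"wx":0,"wy":0,"wz":0},{"dx":0,"dy":0,"dz":-0.3,"wx":0,"wy":0,"wz":0},{"dx":0,"dy":0,"dz":-0.3,"wx":0,"wy":0,"wz":0},{"dx":0,"dy":0,"dz":-0.1,"wx":0,"wy":0,"wz":0},{"dx":0,"dy":0,"dz":0,"wx":0,"wy":0,"wz":0}])

```text
time_s: 18.75
tcp_pos: [0.4978, 0.206, 0.0963]
eef_rot: [53.5, 89.9, -124.4]
contact_force: [-0.0, -0.0, -3.0]
gripper_width: 0.0434
```

```bash
python3 - <<'E'
from h import *
import pickle
np.set_printoptions(precision=3,suppress=True)
p,R,s=pose();print(p,s["gripper_width"],s["contact_force"],s["moment"],s["joints"])
print(W2M(p));showm(-4,-225,97)
mf=cam("wrist");im,_=r.capture("wrist");save(im,"w23",(0,60,320,240),2.4)
off=np.array([0,60])
for X in (rod2w([41,128,10]),rod2w([41,136,10]),M2W(20,-55,78),M2W(20,-55,60),M2W(20,-55,38)): print((px("wrist",X,mf)[0]-off)*2.4)
print(r.get_state()["time_s"])
E
```

```text
[0.498 0.206 0.096] 0.04337074309213516 [-0.02  -0.022 -3.046] [-0.039 -0.02   0.031] [ 43.339  15.737 -26.99    0.015 -47.324  48.743]
[  -4.104 -170.195   96.291]
d [-0.033  2.74  -0.01 ] w [-0.024  0.007 -0.009]
[251.697 251.198]
[219.843 251.184]
[266.118 336.651]
[311.54  317.419]
[356.904 298.211]
18.8
```

View pics/w23.png

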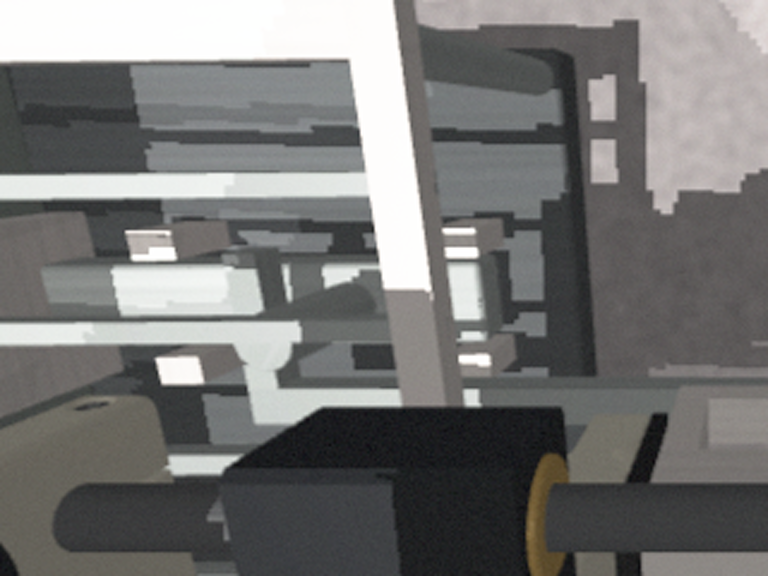

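Emit:
arm_command(plan=[{"dx":0,"dy":0.3,"dz":0,"wx":0,"wy":0,"wz":0},{"dx":0,"dy":0.3,"dz":0,"wx":0,"wy":0,"wz":0},{"dx":0,"dy":0.3,"dz":0,"wx":0,"wy":0,"wz":0},{"dx":0,"dy":0.3,"dz":0,"wx":0,"wy":0,"wz":0},{"dx":0,"dy":0.3,"dz":0,"wx":0,"wy":0,"wz":0}])

```text
time_s: 19.22
tcp_pos: [0.4992, 0.1761, 0.0962]
eef_rot: [-120.1, 89.8, 62.0]
contact_force: [-0.3, 3.4, -5.8]
gripper_width: 0.0434
```

```bash
python3 - <<'E'
from h import *
import pickle
np.set_printoptions(precision=3,suppress=True)
p,R,s=pose();print(p,s["gripper_width"],s["contact_force"],s["moment"],s["joints"])
print(W2M(p));showm(-4,-222,97)
mf=cam("wrist");im,_=r.capture("wrist");save(im,"w24",(0,60,320,240),2.4)
print(r.get_state()["time_s"])
E
```

```text
[0.499 0.176 0.096] 0.04344058041711523 [-0.268  3.372 -5.783] [ 1.112 -0.133  0.049] [ 40.628  14.855 -28.255  -0.088 -46.726  51.622]
[  -3.901 -200.083   96.211]
d [-0.042  1.096  0.005] w [-0.002 -0.019  0.033]
19.2667
```

View pics/w24.png

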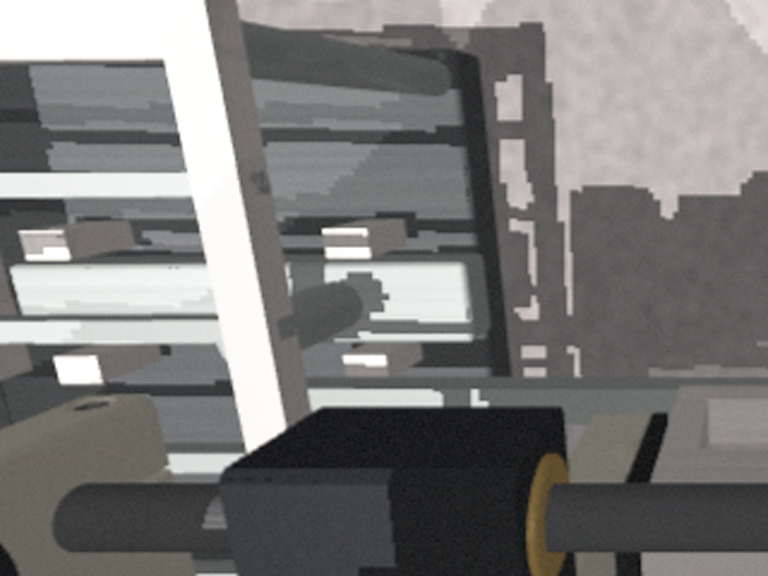

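Emit:
arm_command(plan=[{"dx":0,"dy":0.3,"dz":0,"wx":0,"wy":0,"wz":0},{"dx":0,"dy":0.3,"dz":0,"wx":0,"wy":0,"wz":0}])

```text
time_s: 19.43
tcp_pos: [0.4995, 0.1626, 0.0964]
eef_rot: [-121.1, 89.8, 61.0]
contact_force: [0.7, 3.9, -4.9]
gripper_width: 0.044
```

Emit:
arm_command(plan=[{"dx":0,"dy":0.2,"dz":0,"wx":0,"wy":0,"wz":0}])

```text
time_s: 19.52
tcp_pos: [0.4997, 0.158, 0.0965]
eef_rot: [-122.0, 89.8, 60.1]
contact_force: [-0.9, 3.2, -5.8]
gripper_width: 0.0438
```

Emit:
arm_command(plan=[{"dx":0,"dy":0.15,"dz":0,"wx":0,"wy":0,"wz":0}])

```text
time_s: 19.6
tcp_pos: [0.5004, 0.1564, 0.0964]
eef_rot: [-120.9, 89.6, 61.2]
contact_force: [-2.3, 27.1, -18.3]
gripper_width: 0.0436
```

```bash
python3 - <<'E'
from h import *
np.set_printoptions(precision=3,suppress=True)
p,R,s=pose();print(p,s["gripper_width"],s["contact_force"],s["moment"])
print(W2M(p));showm(-4,-222,97)
E
```

```text
[0.5   0.156 0.096] 0.04355535260084228 [ -2.321  27.133 -18.252] [9.044 1.16  0.811]
[  -3.42  -219.79    96.432]
d [-0.029  0.11   0.029] w [-0.015 -0.05   0.083]
```

Emit:
arm_command(plan=[{"dx":0,"dy":0.05,"dz":0,"wx":0,"wy":0,"wz":0}])

```text
time_s: 19.68
tcp_pos: [0.5007, 0.1567, 0.0965]
eef_rot: [-118.9, 89.4, 63.2]
contact_force: [-3.1, 7.7, -1.0]
gripper_width: 0.0437
```

```bash
python3 - <<'E'
from h import *
np.set_printoptions(precision=3,suppress=True)
p,R,s=pose();print(p,s["gripper_width"],s["contact_force"],s["moment"])
mf=cam("wrist");im,_=r.capture("wrist");save(im,"w25",(0,60,320,240),2.4)
off=np.array([0,60])
print(W2M(p))
for X in (rod2w([41,128,10]),M2W(20,-55,78),M2W(20,-100,78),M2W(20,-100,38)): print((px("wrist",X,mf)[0]-off)*2.4)
im,_=r.capture("top");save(im,"t25",(95,185,200,110),4)
E
```

```text
[0.501 0.157 0.096] 0.043674078212914566 [-3.097  7.697 -0.991] [3.189 1.397 0.669]
[  -3.1   -219.584   96.496]
[251.146 250.546]
[ 63.695 338.448]
[253.357 338.866]
[347.223 301.119]
```

View pics/w25.png

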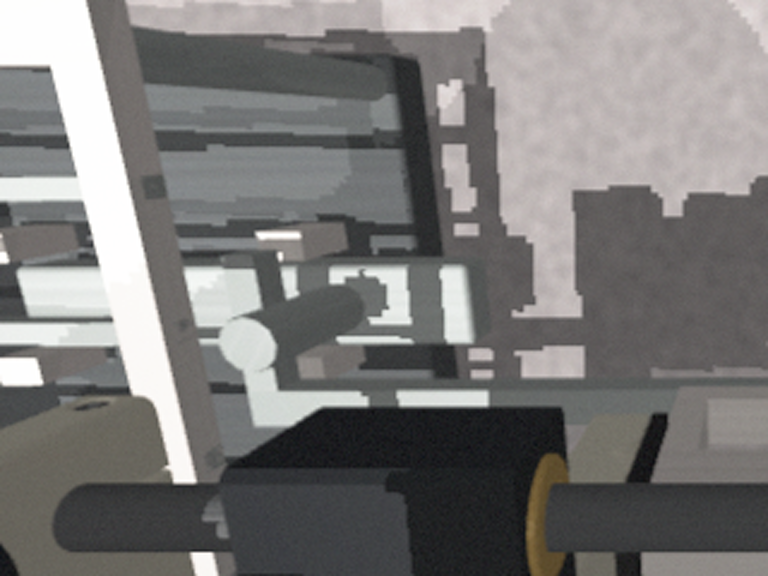

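View pics/t25.png

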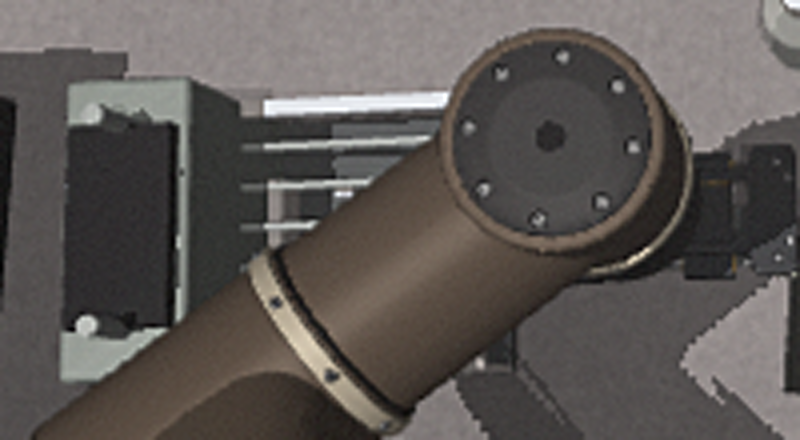

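Emit:
arm_command(plan=[{"dx":0,"dy":0.13,"dz":0,"wx":0,"wy":0,"wz":0},{"dx":0,"dy":0.1,"dz":0,"wx":0,"wy":0,"wz":0}])

```text
time_s: 19.95
tcp_pos: [0.5011, 0.1563, 0.0963]
eef_rot: [-115.1, 89.0, 67.1]
contact_force: [-2.8, 14.5, -10.9]
gripper_width: 0.0437
```

```bash
python3 - <<'E'
from h import *
np.set_printoptions(precision=3,suppress=True)
p,R,s=pose();print(p,W2M(p),s["gripper_width"],s["contact_force"],s["moment"])
E
```

```text
[0.501 0.156 0.096] [  -2.742 -219.987   96.321] 0.04366136809906526 [ -2.768  14.482 -10.904] [4.771 1.244 0.631]
```

Emit:
arm_command(plan=[{"dx":0,"dy":-0.2,"dz":0,"wx":0,"wy":0,"wz":0},{"dx":0,"dy":-0.15,"dz":0,"wx":0,"wy":0,"wz":0},{"dx":0,"dy":0,"dz":0,"wx":0,"wy":0,"wz":0}])

```text
time_s: 20.2
tcp_pos: [0.4998, 0.1625, 0.0961]
eef_rot: [-110.4, 89.2, 71.9]
contact_force: [0.3, -0.0, -3.4]
gripper_width: 0.0438
```

```bash
python3 - <<'E'
from h import *
np.set_printoptions(precision=3,suppress=True)
p,R,s=pose();print(p,W2M(p),s["gripper_width"],s["contact_force"],s["moment"])
showm(-40,-213,97)
mf=cam("wrist");im,_=r.capture("wrist");save(im,"w26",(0,60,320,240),2.4)
off=np.array([0,60])
for X in (rod2w([41,128,10]),rod2w([41,136,10]),M2W(20,-100,78),M2W(20,-100,38)): print((px("wrist",X,mf)[0]-off)*2.4)
E
```

```text
[0.5   0.163 0.096] [  -3.83  -213.674   96.125] 0.04383968021331429 [ 0.286 -0.024 -3.394] [-0.171  0.039 -0.067]
d [-0.052 -0.038  1.808] w [ 0.022 -0.064  0.171]
[252.799 250.78 ]
[220.951 250.764]
[278.528 334.535]
[368.513 297.528]
```

View pics/w26.png

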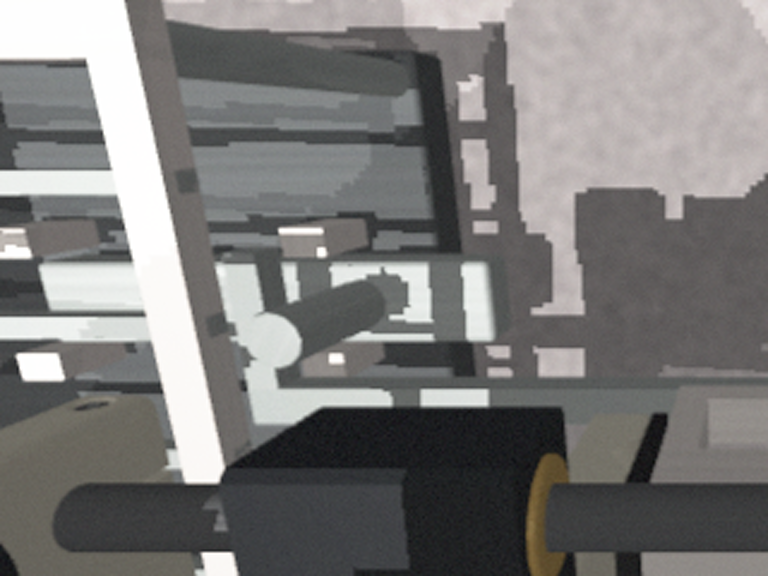

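Emit:
arm_command(plan=[{"dx":-0.02,"dy":-0.02,"dz":0.3,"wx":0,"wy":0,"wz":0.15},{"dx":-0.02,"dy":-0.02,"dz":0.4,"wx":0,"wy":0,"wz":0},{"dx":0,"dy":0,"dz":0.4,"wx":0,"wy":0,"wz":0},{"dx":0,"dy":0,"dz":0.4,"wx":0,"wy":0,"wz":0},{"dx":0,"dy":0,"dz":0.3,"wx":0,"wy":0,"wz":0},{"dx":0,"dy":0,"dz":0,"wx":0,"wy":0,"wz":0}])

```text
time_s: 20.75
tcp_pos: [0.4588, 0.1589, 0.0966]
eef_rot: [148.6, 89.8, -29.2]
contact_force: [-0.5, 0.2, -3.8]
gripper_width: 0.0438
```

```bash
python3 - <<'E'
from h import *
np.set_printoptions(precision=3,suppress=True)
p,R,s=pose();print(p,W2M(p),s["gripper_width"],s["contact_force"],s["moment"])
showm(-40,-290,97)
mf=cam("wrist");im,_=r.capture("wrist");save(im,"w27",(0,60,320,240),2.4)
E
```

```text
[0.459 0.159 0.097] [ -44.889 -215.721   96.635] 0.04382085741093598 [-0.519  0.249 -3.793] [-0.053  0.05  -0.018]
d [-0.01   3.714 -0.245] w [-0.003 -0.041 -0.025]
```

View pics/w27.png

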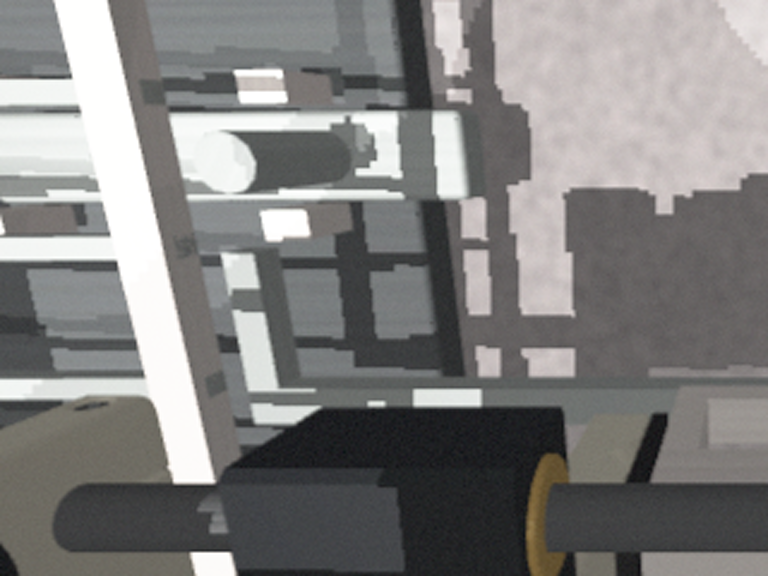

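Emit:
arm_command(plan=[{"dx":0,"dy":0.4,"dz":0,"wx":0,"wy":0,"wz":0},{"dx":0,"dy":0.6,"dz":0,"wx":0,"wy":0,"wz":0},{"dx":0,"dy":0.8,"dz":0,"wx":0,"wy":0,"wz":0},{"dx":0,"dy":0.8,"dz":0,"wx":0,"wy":0,"wz":0},{"dx":0,"dy":0.8,"dz":0,"wx":0,"wy":0,"wz":0},{"dx":0,"dy":0.6,"dz":0,"wx":0,"wy":0,"wz":0},{"dx":0,"dy":0.5,"dz":0,"wx":0,"wy":0,"wz":0},{"dx":0,"dy":0,"dz":0,"wx":0,"wy":0,"wz":0}])

```text
time_s: 21.47
tcp_pos: [0.4641, 0.0618, 0.0975]
eef_rot: [167.5, 89.7, -10.2]
contact_force: [0.1, -0.3, -3.9]
gripper_width: 0.0436
```

```bash
python3 - <<'E'
from h import *
np.set_printoptions(precision=4,suppress=True)
im=cv2.imread("pics/top0.png"); g=im.max(2)
m=((g<50)).astype(np.uint8); sub=np.zeros_like(m); sub[235:295,280:380]=m[235:295,280:380]
c=max(cv2.findContours(sub,0,2)[0],key=cv2.contourArea); print(cv2.contourArea(c))
W=np.array([atz("top",p[0],.004)[:2] for p in c]).astype(np.float32)
rc=cv2.minAreaRect(W*1000);print(rc)
p,R,s=pose();print(p,W2M(p),s["contact_force"],s["time_s"])
im2,_=r.capture("wrist");save(im2,"w28",None,1.2)
E
```

```text
2865.0
((444.5003662109375, -37.16038513183594), (217.48825073242188, 107.5278091430664), 86.97724151611328)
[0.4641 0.0618 0.0975] [ -43.3392 -312.9826   97.5119] [ 0.0943 -0.3003 -3.89  ] 21.4667
```

View pics/w28.png

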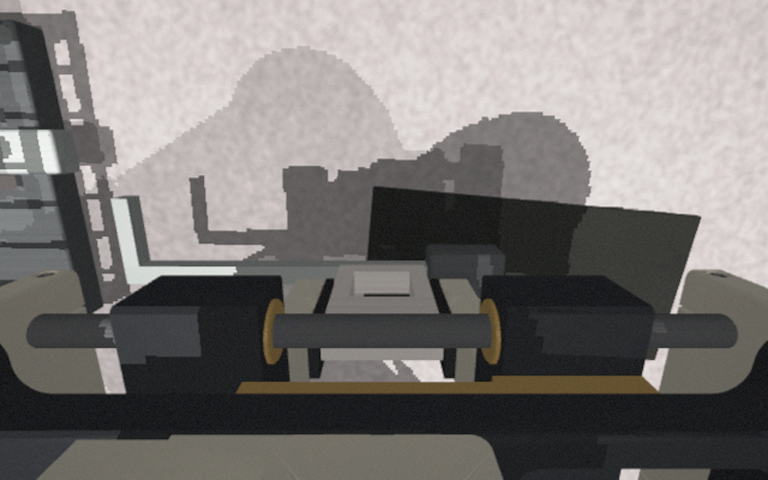

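```bash
cat >> h.py <<'E'
def showp(pt,yaw):
    d,w=rows(pt,down(yaw)@F180); print("d",d.round(3),"w",w.round(3))
E
python3 - <<'E'
from h import *
np.set_printoptions(precision=4,suppress=True)
A=atz("wrist",(373/1.2,187/1.2),.004);B=atz("wrist",(700/1.2,216/1.2),.004)
e=A-B;print(A,B,np.linalg.norm(e),np.degrees(np.arctan2(-e[0],e[1])))
c=(A+B)/2;yaw=np.degrees(np.arctan2(-e[0],e[1])); c=c-Ro.from_euler("z",yaw,degrees=True).apply([.055,0,0]);print("centre",c,yaw)
C=np.array([.4425,-.039,0]);o=C+Ro.from_euler("z",-3,degrees=True).apply([-.011,-.037,0]);print(o)
o[2]=.12;showp(o,-3)
E
```

```text
[0.5032 0.069  0.004 ] [ 0.4928 -0.1492  0.004 ] 0.21850423287618112 -2.7271635619421843
centre [ 0.4431 -0.0375  0.004 ] -2.7271635619421843
[ 0.4296 -0.0754  0.    ]
d [-1.128  6.813  2.007] w [ 1.161 -0.071 -0.01 ]
```

Emit:
arm_command(plan=[{"dx":-0.4,"dy":0.6,"dz":0.3,"wx":0.2,"wy":0,"wz":0},{"dx":-0.4,"dy":0.8,"dz":0.3,"wx":0.2,"wy":0,"wz":0},{"dx":-0.3,"dy":0.9,"dz":0.3,"wx":0.2,"wy":0,"wz":0},{"dx":0,"dy":0.9,"dz":0.3,"wx":0.2,"wy":0,"wz":0},{"dx":0,"dy":0.9,"dz":0.3,"wx":0.2,"wy":0,"wz":0},{"dx":0,"dy":0.9,"dz":0.2,"wx":0.1,"wy":0,"wz":0},{"dx":0,"dy":0.7,"dz":0.2,"wx":0,"wy":0,"wz":0},{"dx":0,"dy":0.3,"dz":0,"wx":0,"wy":0,"wz":0},{"dx":0,"dy":0,"dz":0,"wx":0,"wy":0,"wz":0}])

```text
time_s: 22.27
tcp_pos: [0.424, -0.0619, 0.1227]
eef_rot: [-176.5, 89.5, 0.6]
contact_force: [0.5, 0.2, -3.5]
gripper_width: 0.0435
```

```bash
python3 - <<'E'
from h import *
np.set_printoptions(precision=4,suppress=True)
p,R,s=pose();print(p,s["contact_force"],s["moment"],s["joints"],s["time_s"])
showp([.4301,-.0739,.075],-3)
im2,_=r.capture("wrist");save(im2,"w29",None,1.2)
im,_=r.capture("side");save(im,"s29",(270,170,180,120),4)
E
```

```text
[ 0.424  -0.0619  0.1227] [ 0.4671  0.1699 -3.5228] [-0.0503 -0.0325 -0.0378] [ 18.4506   3.2709 -38.7346   0.2259 -47.4778  68.4472] 22.2667
d [ 2.388  0.587 -0.313] w [ 0.011 -0.118  0.007]
```

View pics/w29.png

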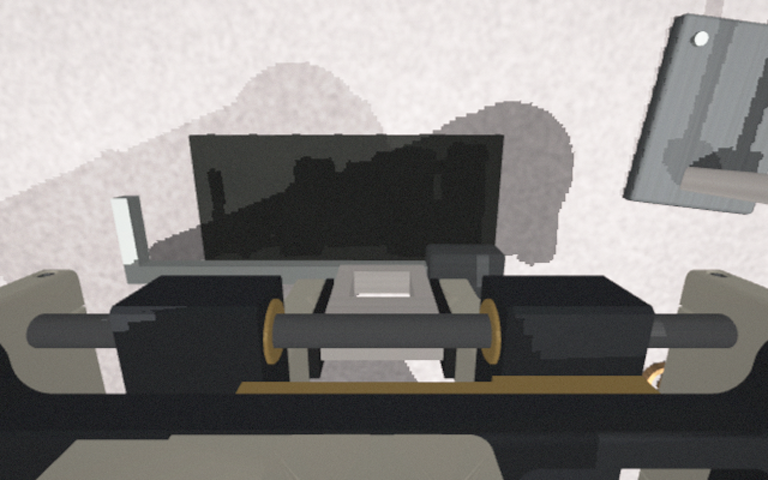

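View pics/s29.png

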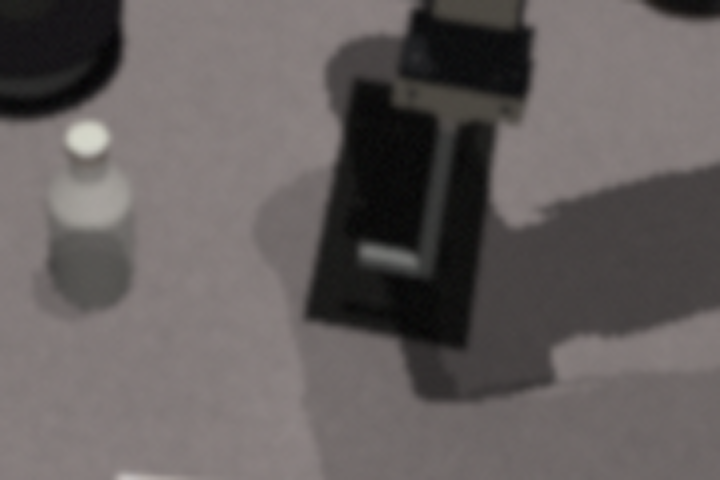

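Emit:
arm_command(plan=[{"dx":0.4,"dy":0.28,"dz":-0.15,"wx":0,"wy":-0.1,"wz":0},{"dx":0.6,"dy":0.28,"dz":-0.15,"wx":0,"wy":0,"wz":0},{"dx":0.6,"dy":0,"dz":0,"wx":0,"wy":0,"wz":0},{"dx":0.5,"dy":0,"dz":0,"wx":0,"wy":0,"wz":0},{"dx":0,"dy":0,"dz":0,"wx":0,"wy":0,"wz":0}])

```text
time_s: 22.78
tcp_pos: [0.4339, -0.0705, 0.0786]
eef_rot: [-154.1, 89.8, 23.2]
contact_force: [-0.5, -0.0, -3.5]
gripper_width: 0.0434
```

```bash
python3 - <<'E'
from h import *
np.set_printoptions(precision=4,suppress=True)
p,R,s=pose();print(p,s["contact_force"],s["moment"],s["time_s"])
showp([.4301,-.0739,.053],-3)
E
```

```text
[ 0.4339 -0.0705  0.0786] [-0.5224 -0.0231 -3.5159] [-0.069   0.1288  0.0249] 22.7833
d [1.28  0.183 0.188] w [ 0.077 -0.048  0.024]
```

Emit:
arm_command(plan=[{"dx":0.3,"dy":0.17,"dz":0.19,"wx":0.07,"wy":-0.05,"wz":0.02},{"dx":0.3,"dy":0,"dz":0,"wx":0,"wy":0,"wz":0},{"dx":0.3,"dy":0,"dz":0,"wx":0,"wy":0,"wz":0},{"dx":0,"dy":0,"dz":0,"wx":0,"wy":0,"wz":0}])

```text
time_s: 23.12
tcp_pos: [0.4308, -0.0731, 0.0586]
eef_rot: [13.1, 89.9, -169.8]
contact_force: [0.5, -0.6, -2.3]
gripper_width: 0.0437
```

```bash
python3 - <<'E'
from h import *
np.set_printoptions(precision=4,suppress=True)
p,R,s=pose();print(p,s["contact_force"],s["moment"],s["time_s"])
showp([.4301,-.0739,.053],-3)
E
```

```text
[ 0.4308 -0.0731  0.0586] [ 0.5249 -0.5542 -2.2927] [-0.0318  0.0706  0.0499] 23.1167
d [0.28  0.041 0.032] w [ 0.027  0.022 -0.005]
```

Now down in small steps, watching the force.

Emit:
arm_command(plan=[{"dx":0.15,"dy":0.03,"dz":0.03,"wx":0,"wy":0,"wz":0},{"dx":0.1,"dy":0,"dz":0,"wx":0,"wy":0,"wz":0}])

```text
time_s: 23.28
tcp_pos: [0.4306, -0.0736, 0.0535]
eef_rot: [17.3, 89.9, -165.5]
contact_force: [-0.2, 0.6, -2.7]
gripper_width: 0.0437
```

Emit:
arm_command(plan=[{"dx":0.06,"dy":0,"dz":0,"wx":0,"wy":0,"wz":0}])

```text
time_s: 23.37
tcp_pos: [0.4307, -0.0735, 0.0523]
eef_rot: [18.8, 90.0, -164.1]
contact_force: [0.4, 0.3, -3.2]
gripper_width: 0.0435
```

Emit:
arm_command(plan=[{"dx":0.05,"dy":0,"dz":0,"wx":0,"wy":0,"wz":0}])

```text
time_s: 23.45
tcp_pos: [0.4308, -0.0735, 0.0513]
eef_rot: [25.9, 90.0, -157.0]
contact_force: [-0.2, -0.5, -3.5]
gripper_width: 0.0432
```

Emit:
arm_command(plan=[{"dx":0.05,"dy":0,"dz":0,"wx":0,"wy":0,"wz":0}])

```text
time_s: 23.53
tcp_pos: [0.431, -0.0735, 0.0508]
eef_rot: [66.1, 90.0, -116.7]
contact_force: [-8.4, 4.4, 23.5]
gripper_width: 0.0439
```

Emit:
arm_command(plan=[{"dx":0.05,"dy":0,"dz":0,"wx":0,"wy":0,"wz":0}])

```text
time_s: 23.62
tcp_pos: [0.431, -0.0734, 0.0509]
eef_rot: [81.4, 90.0, -101.4]
contact_force: [-9.4, 3.8, 23.0]
gripper_width: 0.0439
```

Emit:
arm_command(plan=[{"dx":0,"dy":0,"dz":0,"wx":0,"wy":0,"wz":0}])

```text
time_s: 23.7
tcp_pos: [0.4311, -0.0734, 0.0514]
eef_rot: [135.5, 90.0, -47.3]
contact_force: [-0.9, -0.1, -3.6]
gripper_width: 0.0439
```

```bash
python3 - <<'E'
from h import *
np.set_printoptions(precision=4,suppress=True)
p,R,s=pose();print(p,s["contact_force"],s["moment"],s["time_s"])
im2,_=r.capture("wrist");save(im2,"w30",None,1.2)
im,_=r.capture("side");save(im,"s30",(270,170,180,120),4)
E
```

```text
[ 0.4311 -0.0734  0.0514] [-0.9275 -0.117  -3.6218] [-0.0697 -0.0371 -0.055 ] 23.7
```

View pics/w30.png

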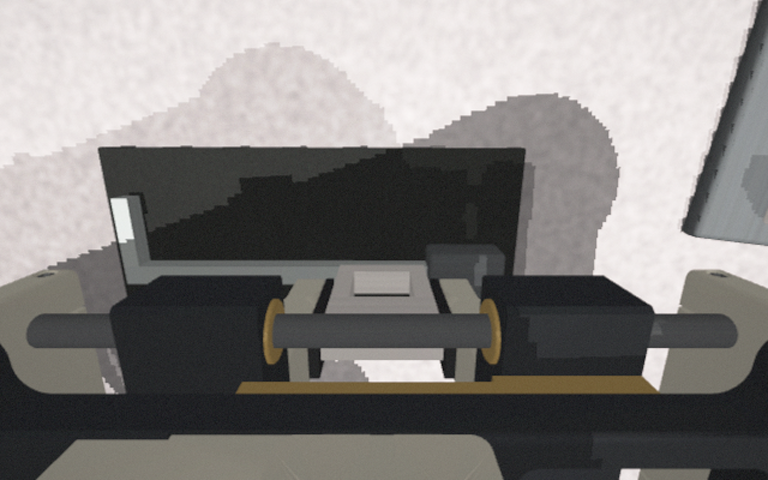

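View pics/s30.png

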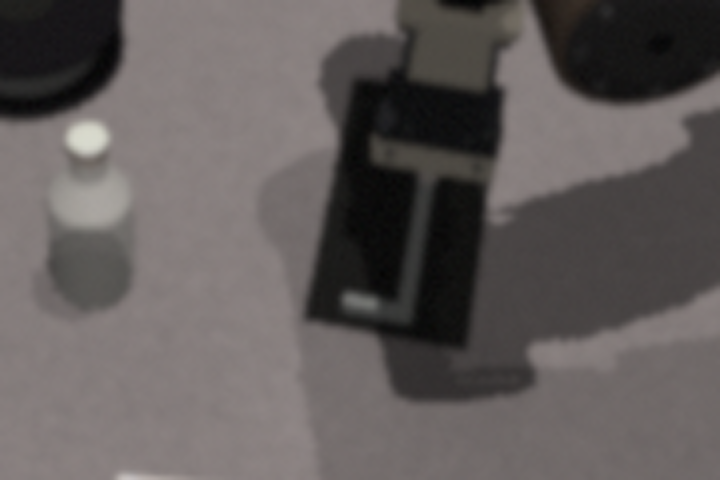

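Emit:
arm_command(plan=[{"dx":0.03,"dy":0,"dz":0,"wx":0,"wy":0,"wz":0}])

```text
time_s: 23.88
tcp_pos: [0.4315, -0.0733, 0.0509]
eef_rot: [172.3, 89.9, -10.5]
contact_force: [-4.3, 3.7, 10.7]
gripper_width: 0.0435
```

Emit:
arm_command(plan=[{"dx":0.03,"dy":0,"dz":0,"wx":0,"wy":0,"wz":0}])

```text
time_s: 23.97
tcp_pos: [0.4316, -0.0733, 0.0509]
eef_rot: [165.5, 89.9, -17.2]
contact_force: [-6.6, 3.1, 18.2]
gripper_width: 0.0439
```

Emit:
arm_command(plan=[{"dx":0.01,"dy":0,"dz":0,"wx":0,"wy":0,"wz":0},{"dx":0,"dy":0,"dz":0,"wx":0,"wy":0,"wz":0},{"dx":0,"dy":0,"dz":0,"wx":0,"wy":0,"wz":0},{"dx":0,"dy":0,"dz":0,"wx":0,"wy":0,"wz":0},{"dx":0,"dy":0,"dz":0,"wx":0,"wy":0,"wz":0},{"dx":0,"dy":0,"dz":0,"wx":0,"wy":0,"wz":0}], fingers=-1)

```text
time_s: 24.47
tcp_pos: [0.4334, -0.0731, 0.0515]
eef_rot: [-178.6, 89.7, -1.3]
contact_force: [0.7, -0.4, 0.9]
gripper_width: 0.0784
```

```bash
python3 - <<'E'
from h import *
np.set_printoptions(precision=4,suppress=True)
p,R,s=pose();print(p,s["contact_force"],s["gripper_width"],s["time_s"])
im2,_=r.capture("wrist");save(im2,"w31",None,1.2)
E
```

```text
[ 0.4334 -0.0731  0.0515] [ 0.7421 -0.3515  0.945 ] 0.07837435030601889 24.4667
```

View pics/w31.png

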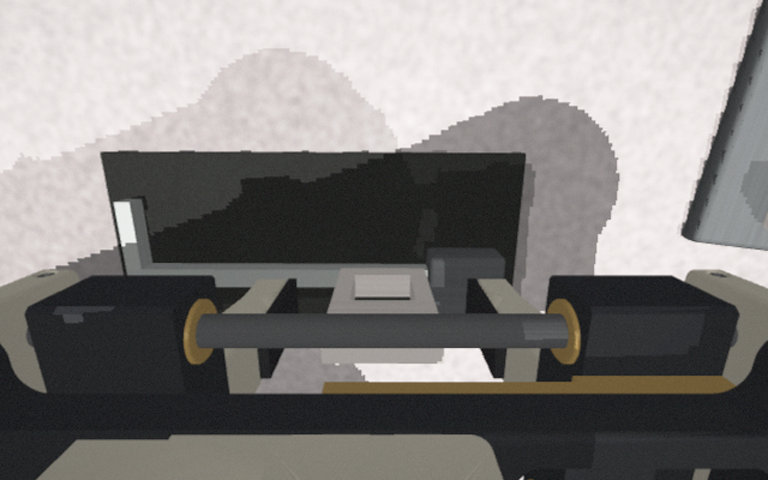

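Released; the rod stands, with the plate between open fingers. Rise straight up.

Emit:
arm_command(plan=[{"dx":-0.3,"dy":0,"dz":0,"wx":0,"wy":0,"wz":0},{"dx":-0.6,"dy":0,"dz":0,"wx":0,"wy":0,"wz":0},{"dx":-0.9,"dy":0,"dz":0,"wx":0,"wy":0,"wz":0},{"dx":-1,"dy":0,"dz":0,"wx":0,"wy":0,"wz":0},{"dx":-1,"dy":0,"dz":0,"wx":0,"wy":0,"wz":0},{"dx":-1,"dy":0,"dz":0,"wx":0,"wy":0,"wz":0},{"dx":-1,"dy":0,"dz":0,"wx":0,"wy":0,"wz":0},{"dx":-1,"dy":0,"dz":0,"wx":0,"wy":0,"wz":0},{"dx":-1,"dy":0,"dz":0,"wx":0,"wy":0,"wz":0},{"dx":-1,"dy":0,"dz":0,"wx":0,"wy":0,"wz":0},{"dx":-1,"dy":0,"dz":0,"wx":0,"wy":0,"wz":0},{"dx":0,"dy":0,"dz":0,"wx":0,"wy":0,"wz":0},{"dx":0,"dy":0,"dz":0,"wx":0,"wy":0,"wz":0}])

```text
time_s: 25.6
tcp_pos: [0.4299, -0.0742, 0.2619]
eef_rot: [168.2, 89.8, -14.6]
contact_force: [-0.4, -0.5, -0.4]
gripper_width: 0.0877
```

```bash
python3 - <<'E'
from h import *
np.set_printoptions(precision=4,suppress=True)
p,R,s=pose();print(p,s["contact_force"],s["qd"],s["gripper_width"],s["time_s"])
im2,_=r.capture("wrist");save(im2,"w32",None,1.2)
im,_=r.capture("side");save(im,"s32",None,1.2)
for k in ["bottle","spool","rod_prong","bolt_pin"]:
    a=r.spot_point("side",k);print(k,[(np.round(x["centre"],1),round(x["score"],2)) for x in a][:1])
a=r.spot_point("wrist","bolt_pin");print([(x["centre"],x["score"],W2M(atz("wrist",x["centre"],.038))) for x in a][:1])
E
```

```text
[ 0.4299 -0.0742  0.2619] [-0.4029 -0.481  -0.4134] [-0.0495 -1.8856  2.4626  0.8416 -1.8167  0.0909] 0.0876743008299222 25.6
bottle [(array([294.6, 238. ]), 0.78)]
spool []
rod_prong [(array([359.3, 249.4]), 0.83)]
bolt_pin [(array([328.2, 315.3]), 0.57)]
[([10.6, 109.6], 0.62, array([  21.4976, -102.8715,   38.    ]))]
```

View pics/w32.png

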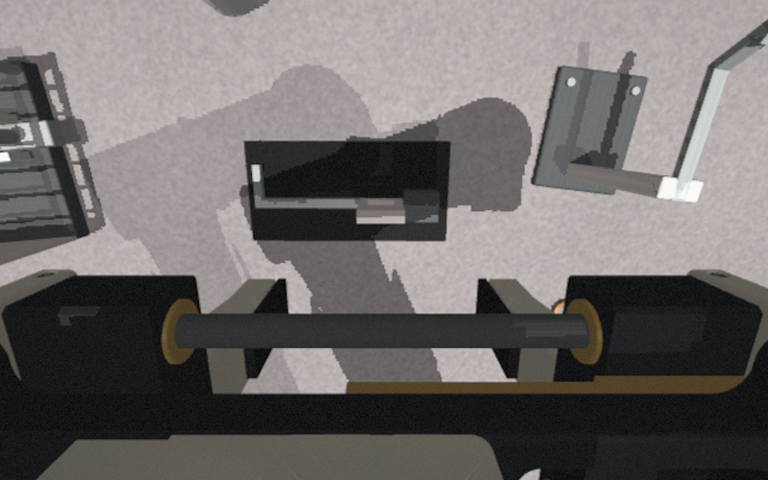

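View pics/s32.png

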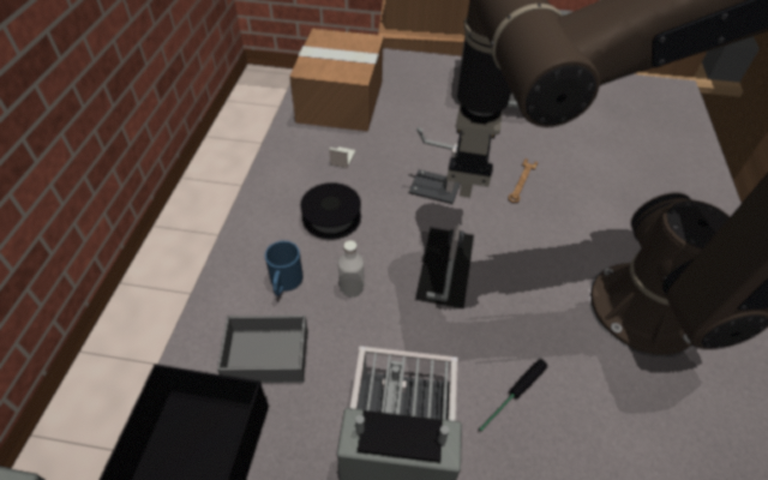

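Emit:
arm_command(plan=[{"dx":0,"dy":0,"dz":0,"wx":0,"wy":0,"wz":0},{"dx":0,"dy":0,"dz":0,"wx":0,"wy":0,"wz":0}])

```text
time_s: 26.12
tcp_pos: [0.4292, -0.0744, 0.2592]
eef_rot: [63.0, 89.8, -119.7]
contact_force: [0.2, 0.2, 0.6]
gripper_width: 0.0876
```

```bash
python3 - <<'E'
from plant import r
print(r.close_job()); s=r.get_state(); print(s["time_s"],s["qd"],s["contact_force"])
E
```

```text
the job is handed in; nothing more can be done
None
the job is handed in; nothing more can be done
```

The job is done and handed in at about 26 s of the 67 s allowed. The rod was eased off the barbed hook with only its own weight showing on the force sensor. The transport bolt was drawn to its end stop, and the rod was set down on the mat under control, released and left standing.

**Last checks**
- **Bolt:** at the end of the pull the force rose to about 27 N and the rod stopped moving. Afterwards the pin measured at about y -103 mm of the machine, against -100 mm nominal for fully drawn. Just before that, the picture had put it about 1 mm short of nominal. Both are about what the camera calibration and the network allow.
- **Gripper and machine:** the force readings at the machine showed only the rod's weight, except while it was pulling the bolt. I worked out about 10 mm of clearance between the fingers and the hood; no picture measured it.
- **Rod:** the final wrist picture shows it upright and wholly inside the mat's edges. The contact force peaked at about 23 N during set-down.
- **Bottle and spool:** the bottle is where it was within detection noise. The network did not find the spool in the final side picture, but it is visible there at its starting place.

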